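Seat a beech roller in V-blocks, bring it to the stop and clamp it

TASK

Take the thick wooden roller from its rest, lower it gently into the pair of V-blocks a little short of the stop, let it settle fully into both Vs, then slide it along them until its end bears on the tip of the stop screw, pushing at roughly 10 N for half a second. Finally swing the clamp arm down, press its pad onto the roller, also at roughly 10 N for half a second, and leave everything there, still seated, up to the screw and clamped. Be gentle: never press the roller into the Vs, onto the screw or under the pad with more than 35 N, and leave the other things on the bench alone.

Things in the scene. Friction and masses are not known exactly. Their poses are not given: they have to be found in the camera images.
- roller: the thick plain beech cylinder, 36 mm diameter, 200 mm long, 130 to 210 g, lying on the rest. Origin at its middle, on its axis; its own y axis runs along the roller (it may be rolled to any angle about it). At the start its axis is 45 mm above the table.
- rest: plywood board 150 x 190 x 12 mm, fixed, carrying two rounds along its y axis on small wooden ledges: the thick roller over its origin, a thin one 75 mm to +x. Ledges: 22 mm long, 68 mm either side of the middle, tops 32 mm above the table, reaching 22 mm out from the roller's axis. Between them fingers have free room down to 12 mm above the table. Origin on the table under the roller.
- fixture: fixture with two steel V-blocks. Origin at table height midway between them on the V line; y runs along the Vs to the stop and clamp, z up. Each 30 mm long, 60 mm wide, middles at y = +62 and -62 mm (94 mm gap for fingers). 90 degree Vs, apex 26 mm, tops 46 mm above the table, mouth 42 mm. Seated roller: axis at x = 0, 51.5 mm above table. Roller's middle at y = -12 mm leaves 22 to 30 mm to the screw.
- stop: dark steel stop plate across the V line, 34 mm wide, 68 mm high, its face at y = +122 mm of the fixture frame (same origin and axes). On the roller's axis a 14 mm steel stop screw stands out of that face towards the roller by 4 to 12 mm, set differently each time and not measured: find it by feel. Rigid. The roller's friction in the Vs is only 1 to 3 N.
- stop_plate (a point): point on the stop plate's face towards the Vs, on the axis of a seated roller, 51.5 mm above the table (not the screw's tip). The fixture's aluminium plate, 12 mm high and 110 mm wide, runs from y = -95 to +195 mm of the fixture frame.
- clamp (a joint): angle of the clamp arm, rad: about 0 when its pad lies on a seated roller (arm level), grows as it opens upward; starts between 1.4 and 1.6, limit 1.75. The hinge has friction (0.22 N m, under 2 N at the bar) and the arm stays where it is left.
- clamp_hinge (a point): the clamp's hinge, on the V-block line, y = +165 mm and 95 mm above the table; its axis is level and runs along the fixture's x. From it the arm (147 mm long, 30 mm wide, 12 mm thick) points towards the Vs (-y of the fixture) when closed.
- clamp_bar (a point): middle of the black round cross bar at the arm's end, 14 mm diameter and 56 mm long, parallel to the hinge axis, 135 mm from it. Push it over and down from behind and above. Closed, it is 95 mm above the table.
- pad (a point): rubber-faced pressure pad under the clamp arm; this point is the middle of its face, 95 mm along the arm and 25.5 mm below the arm's centre line, from the hinge. Force on the bar presses the pad 1.4 times as hard, less the hinge friction. Pad, roller and blocks are stiff: under 1 mm of give at 20 N.
- thin_round: a thinner beech rod, 22 mm diameter, 190 mm long, lying beside the roller on the rest: leave it. Origin at its middle.
- offcut: wooden block 50 x 90 x 28 mm lying beside the V-block fixture, bystander. Origin under its centre.
- tape: roll of tape, 96 mm wide, 36 mm high, bystander. Origin under its centre.
- square: small try square with wooden stock 90 mm long and 100 mm steel blade, bystander. Origin under the stock.
- drill: cordless drill standing on its battery, 180 mm high, bystander. Origin under the battery.
- glue: white glue bottle, 52 mm wide, 130 mm high, bystander. Origin under its centre.
- wrench: flat steel wrench, bystander. Origin underneath.
Things that resemble listed ones, but are neither listed nor needed, are in the scene too. Leave any green, turquoise or yellow look-alike of the roller alone.

How it is judged (in metres and radians):
On the way, in this order (a step that is already met when the one before it is completed fails the run):
1. the roller lies fully in both Vs, short of the stop screw, with the clamp still open (x of roller in the frame of fixture between -0.002 and 0.002 m and z of roller in the frame of fixture between 0.0495 and 0.0535 m and angle between the y axis of roller and the y axis of fixture, either way round below 0.025 rad and contact force between stop and roller below 0.3 N and value of joint clamp above 0.5 rad), for 0.2 s.
2. seated, the roller's end is pressed on the stop screw with more than 4 N for 0.25 s, the clamp still open (x of roller in the frame of fixture between -0.002 and 0.002 m and z of roller in the frame of fixture between 0.0495 and 0.0535 m and angle between the y axis of roller and the y axis of fixture, either way round below 0.025 rad and contact force between stop and roller above 4 N and value of joint clamp above 0.5 rad), for 0.25 s.
3. the clamp pad is pressed on the seated roller with more than 5 N for 0.25 s (x of roller in the frame of fixture between -0.002 and 0.002 m and z of roller in the frame of fixture between 0.0495 and 0.0535 m and angle between the y axis of roller and the y axis of fixture, either way round below 0.025 rad and y of roller in the frame of fixture between 0.008 and 0.02 m and contact force between clamp and roller above 5 N), for 0.25 s.
At the end, for the whole second after the job is handed in: Roller at rest fully in both Vs (axis within 2 mm of the seated place, within 0.025 rad of the V line), its end up at the stop screw (its middle 8 to 20 mm from the V-blocks' middle towards the stop), the clamp arm down with its pad on the roller (joint within 0.03 rad of 0) (x of roller in the frame of fixture between -0.002 and 0.002 m and z of roller in the frame of fixture between 0.0495 and 0.0535 m and angle between the y axis of roller and the y axis of fixture, either way round below 0.025 rad and y of roller in the frame of fixture between 0.008 and 0.02 m and value of joint clamp between -0.03 and 0.03 rad and linear speed of roller below 0.01 m/s and velocity of joint clamp between -0.05 and 0.05 rad/s); the robot touches nothing.
It fails at once if the roller is pressed on the stop with more than 35 N (contact force between stop and roller above 35 N).
It fails at once if the clamp pad presses the roller with more than 35 N (contact force between clamp and roller above 35 N).
It fails at once if the roller is dropped or forced into the Vs with more than 35 N (before it meets the stop or the clamp) (contact force between fixture and roller above 35 N and contact force between stop and roller below 1 N and value of joint clamp above 0.3 rad).
It fails at once if a bystander is moved by more than 30 mm (distance of any of thin_round, offcut, tape, square, drill, glue, wrench from where it was at the start of the episode above 0.03 m).
It also fails if it takes over 72 s, if anything falls off the work surface, if the arm or the gripper's body presses on something with over 40 N, if the wrist force passes 120 N, or if a joint passes its speed limit or range.

ROBOT

A 7-joint arm with a two-finger parallel gripper is mounted at the origin on the work surface. World frame = base frame: x ahead of the robot, y to its left, z up, the work surface at z = 0. Lengths are in mm, angles in degrees, forces in N, time in s.
With the tool pointing down it reaches from about 400 to 850 mm from the base axis. Payload 10.4 kg.
Tool frame: the origin (TCP) lies at the very end of the fingers, on their centre line; the grasp point (between the pads) lies bot.grip_point_offset behind it (bot.grip_point_offset is the distance from the TCP to the grasp point, in mm); x points along the fingers, z is the direction in which the jaws open and shut, and the axes are right-handed (so a half turn about x gives the same grasp; the last joint's range is limited). The gripper opens to 87 mm and grips with 3 to 60 N. Pads are 19 mm wide; open, the fingers measure 117 mm over their backs; the gripper's body (75 mm by 190 mm) begins 51 mm behind the grasp point.
Start: joints at [-66.383, 19.034, -3.707, 83.658, 1.238, 77.344, -5.071], TCP at [263.259, 566.878, 189.976] pointing down, gripper open.
Joint ranges: [-148.97, 148.97], [-28.65, 121.19], [-84.17, 76.75], [9.2, 138.47], [-72.65, 252.65], [3.7, 117.97], [-149.18, 149.18]. Speed limits (degrees/s): [127.2, 127.2, 159.86, 159.86, 180, 180, 180].

INTERFACE

Orientations are given as a 3x3 rotation matrix whose columns are the frame's x, y, z axes.
In Python, from station import bot gives the robot as it stands.
- The arm moves only by the tool play_rows, never from a script. Its argument "targets" is a list of rows, each an object of numbers: "hand": the finger opening in m, from 0 to 0.087; "tx", "ty", "tz": the shift along the world's x, y, z in m; "turn": the turn about the world's z in rad. In form: [{"hand": .., "tx": .., "ty": .., "tz": .., "turn": ..}, ...]. A call has 1 to 8 rows; each row is the pose to reach, as a shift and turn from the pose commanded when the call began; what a row does not reach only later rows make up. A row lasts 1/12 s, in which the tool goes at most 41.7 mm and 7.16 degrees, less where a joint would pass 70% of its speed; a pose out of reach is approached as far as the arm can. A call with a gripper value outside its range is refused whole. The fingers move at their own pace and stop on an object; "force" is the grip in N (left out, the last holds). Time passes only in rows, so rows that repeat a pose let the fingers close. It gives the time, the measured TCP pose, the force and the opening at its end, in the units of the state.
- bot.read_state(): the state, without advancing time (a new reading comes with each control period).
- bot.get_image(name): name is "scene" or "side" or "wrist"; returns the picture (420x560x3 uint8, blue, green, red); there is no depth.
- bot.camera_model(name): a dict with "fx", "fy", "cx", "cy" (pixels), "D" ([k1, k2, p1, p2, k3] as OpenCV has them; the pictures are not rectified), "rvec" (rotation vector, rad) and "tvec" (3), from world to camera coordinates, as OpenCV has them. Camera axes: x right, y down, z forward; pixel columns grow to the right and rows downward; lengths in mm; the calibration is good to about 2 mm. A picture is of the moment at which its call begins: read the wrist's pose just before it. camera_model takes no time and is no camera call; for the wrist camera it gives the pose at the moment of the call.
- bot.close_job(): hands the job in, once; it reports no verdict.
The state is a dict: "t": time; "joint_pos": joint angles; "joint_velocities": joint speeds; "joint_efforts": joint torques, N m; "tool_pos": TCP position; "tool_rot": TCP orientation; "wrist_force": force on the tool from outside, world axes, zero at the start; "moment": the same for the moment, N m; "finger_gap": finger opening in mm.
Only numpy, scipy, OpenCV 4.12 (cv2) and the standard library are available. Lean on these libraries where they do the work, as an engineer would, in place of code of your own. Each camera call takes 0.05 s, during which the arm holds its last target. There are 200 camera calls.

## Working session

There is one attempt and no reset: what is moved stays moved. The work goes in short steps, Python scripts to look and compute and a tool call to move; the robot and the scene stay as the last step left them, time stands still between calls to the robot, and variables do not carry over. Pictures are saved under pics/ and viewed, about 8 in all and at most 12, crops included, and the job is handed in when it is done.

Besides the shell and the picture viewer there is one more tool, called after "Request:" as name(argument=value, ...), one argument or row to a line, values as JSON. play_rows: Moves the arm, as the interface text tells. Its arguments: {"type":"object","properties":{"targets":{"type":"array","items":{"type":"object","properties":{"hand":{"type":"number"},"tx":{"type":"number"},"ty":{"type":"number"},"tz":{"type":"number"},"turn":{"type":"number"}}}},"force":{"type":"number"}},"required":["targets"]}

```bash
mkdir -p pics; cat > h.py <<'E'
import numpy as np, cv2
from station import bot
def cam(n):
    m=bot.camera_model(n);K=np.array([[m['fx'],0,m['cx']],[0,m['fy'],m['cy']],[0,0,1]])
    return K,np.array(m['D'],float),np.array(m['rvec'],float),np.array(m['tvec'],float)
def ray(c,uv,z):
    K,D,r,t=c;R=cv2.Rodrigues(r)[0]
    p=cv2.undistortPoints(np.array(uv,float).reshape(-1,1,2),K,D).reshape(-1,2)
    d=np.c_[p,np.ones(len(p))]@R; o=-R.T@t.ravel()
    s=(np.asarray(z)-o[2])/d[:,2]; return o+d*s[:,None]
def proj(c,P): 
    K,D,r,t=c; return cv2.projectPoints(np.array(P,float).reshape(-1,1,3),r,t,K,D)[0].reshape(-1,2)
E
python3 - <<'E'
from h import *
for n in ['scene','side','wrist']:
    c=cam(n);im=bot.get_image(n);cv2.imwrite(f'pics/{n}0.png',im)
    R=cv2.Rodrigues(c[2])[0];print(n,(-R.T@c[3].ravel()).round(),R[2].round(2),c[0][0,0])
s=bot.read_state();print(s['t'],s['tool_pos'],np.round(s['tool_rot'],3),s['wrist_force'],s['finger_gap'],bot.grip_point_offset)
a=cv2.imread('pics/scene0.png');b=cv2.imread('pics/side0.png')
E
```

```text
scene [1380.  302.  795.] [-0.76 -0.2  -0.62] 399.5503370263416
side [ 242. -729. 1022.] [ 0.23  0.65 -0.73] 402.2394896405183
wrist [196. 597. 384.] [ 0.24 -0.12 -0.96] 358.88554385882816
0.15 [263.14729838 566.54676197 189.366399  ] [[-0.    -0.907  0.421]
 [-0.001  0.421  0.907]
 [-1.    -0.    -0.001]] [ 0.85686522  0.13089884 -0.79413723] 87.04578595054139 18.700000000000003
```

View pics/scene0.png

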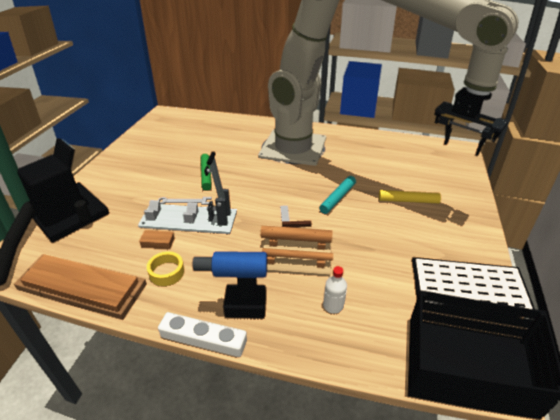

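View pics/side0.png

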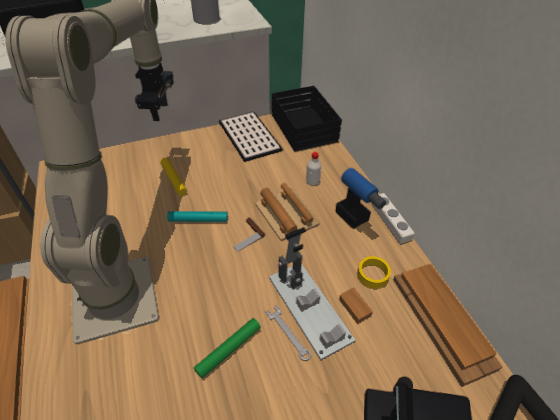

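The scene view shows the brown thick roller at (296,234) with the thin round below it at (298,255). In the side view they are at (278,210) and (297,202). The look-alikes are turquoise (338,195), yellow (410,197) and green (206,172). The fixture is at scene (188,217) and side (312,310), with its clamp standing up. I choose the thick brown one and check it in a close crop.

```bash
python3 - <<'E'
from h import *
a=cv2.imread('pics/scene0.png')[140:285,130:345];b=cv2.imread('pics/side0.png')[170:365,240:370]
a=cv2.resize(a,None,fx=3.7,fy=3.7,interpolation=cv2.INTER_CUBIC)
b=cv2.resize(b,None,fx=4,fy=4,interpolation=cv2.INTER_CUBIC)[:600]
b=cv2.resize(cv2.imread('pics/side0.png')[175:360,235:375],None,fx=3.2,fy=3.2,interpolation=cv2.INTER_CUBIC)
print(a.shape,b.shape)
cv2.imwrite('pics/a1.png',a);cv2.imwrite('pics/b1.png',b)
E
```

```text
(536, 796, 3) (592, 448, 3)
```

View pics/a1.png

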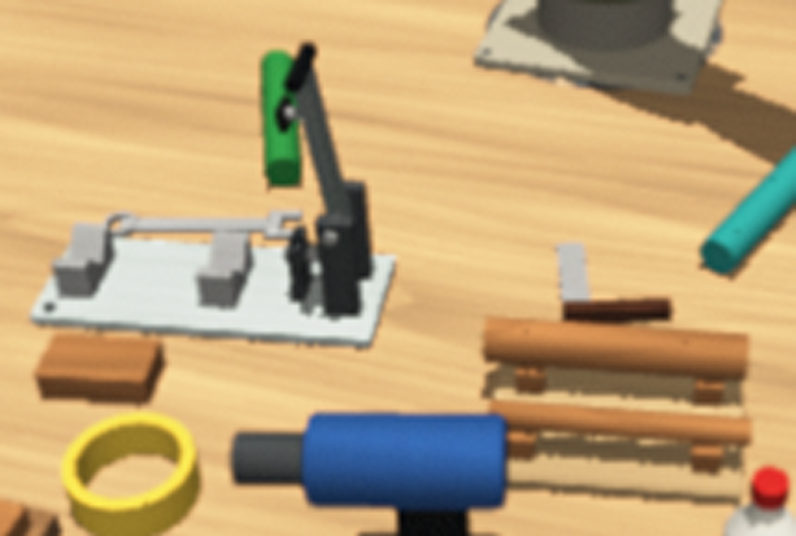

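View pics/b1.png

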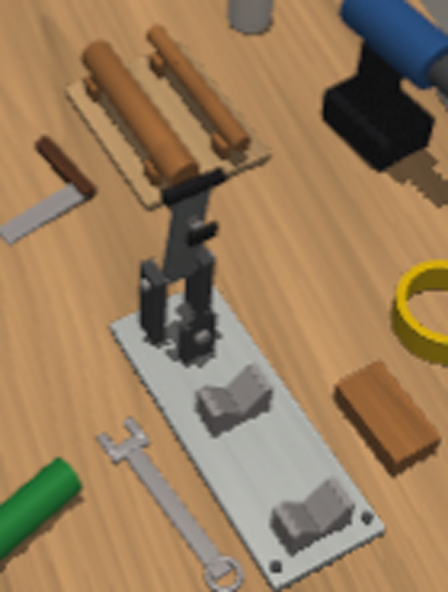

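The close crops confirm the choice: the thick roller runs from (490,340) to (743,355) in the scene crop and from (97,52) to (177,168) in the side crop. The thinner rod lies beside it. The fixture's plate corners are clear in both, and the clamp is upright. Next I fit both poses.

```bash
cat > fit.py <<'E'
from h import *
from scipy.optimize import least_squares
cs,cd=cam('scene'),cam('side')
A=lambda l:np.array(l,float)/3.7+[130,140]-.36
B=lambda l:np.array(l,float)/3.2+[235,175]-.35
def tf(p,L):
    L=np.array(L,float);c,s=np.cos(p[2]),np.sin(p[2]);return np.c_[p[0]+c*L[:,0]-s*L[:,1],p[1]+s*L[:,0]+c*L[:,1],L[:,2]]
def fit(La,ua,Lb,ub,p0):
    f=lambda p:np.r_[(proj(cs,tf(p,La))-A(ua)).ravel(),(proj(cd,tf(p,Lb))-B(ub)).ravel()]
    r=least_squares(f,p0,loss='soft_l1');print(r.x.round(3),np.degrees(r.x[2]).round(2));print(r.fun.reshape(-1,2).round(1).tolist());return r.x
if __name__=='__main__':
    print('rough',ray(cs,A([[490,340],[743,355]]),45).round(),ray(cd,B([[97,52],[177,168]]),45).round())
    rc=ray(cd,B([[97,52],[177,168]]),45);d=rc[0]-rc[1]
    r=fit([[0,-100,45],[0,100,45]],[[490,340],[743,355]],[[0,100,45],[0,-100,45]],[[97,52],[177,168]],[*rc.mean(0)[:2],np.arctan2(-d[0],d[1])])
    q=ray(cd,B([[111,325],[277,582]]),12);d=q[0]-q[1];print(q.round(),np.hypot(*d[:2]))
    f=fit([[55,-95,12],[55,195,12],[-55,195,12]],[[34,320],[371,343],[396,258]],
          [[-55,195,12],[55,195,12],[55,-95,12],[-55,-95,12],[30,-47,46],[30,77,46]],[[111,325],[210,285],[383,530],[277,580],[340,482],[262,368]],
          [*(q.mean(0)[:2]),np.arctan2(-d[0],d[1])])
    print('stop,hinge,bar',tf(f,[[0,122,51.5],[0,165,95],[0,165,230]]).round(1))
E
python3 fit.py
```

```text
rough [[574.  43.  45.]
 [543. 233.  45.]] [[545. 235.  45.]
 [568.  50.  45.]]
[5.56985e+02 1.39795e+02 1.35000e-01] 7.72
[[-0.5, -1.0], [2.0, 0.5], [-0.7, -0.6], [1.7, 1.9]]
[[ 452.  -84.   12.]
 [ 499. -363.   12.]] 282.91657423838404
[ 5.36493e+02 -2.65756e+02  1.49000e-01] 8.53
[[-2.9, -2.0], [-1.4, -1.3], [-1.1, -1.2], [-0.0, -1.0], [0.8, -2.4], [1.7, -0.7], [-0.2, 2.5], [-1.2, -2.3], [-1.4, -2.0]]
stop,hinge,bar [[ 518.4 -145.1   51.5]
 [ 512.  -102.6   95. ]
 [ 512.  -102.6  230. ]]
```

Request:
play_rows(
  targets=[
    {"hand": 0.087,"tx": 0.294,"ty": -0.427,"tz": 0.01,"turn": -1.0},
    {"hand": 0.06,"tx": 0.294,"ty": -0.427,"tz": 0.01,"turn": -1.0},
    {"hand": 0.06,"tx": 0.294,"ty": -0.427,"tz": 0.01,"turn": -1.0},
    {"hand": 0.06,"tx": 0.294,"ty": -0.427,"tz": 0.01,"turn": -1.0},
    {"hand": 0.06,"tx": 0.294,"ty": -0.427,"tz": 0.01,"turn": -1.0},
    {"hand": 0.06,"tx": 0.294,"ty": -0.427,"tz": 0.01,"turn": -1.0},
    {"hand": 0.06,"tx": 0.294,"ty": -0.427,"tz": 0.01,"turn": -1.0},
    {"hand": 0.06,"tx": 0.294,"ty": -0.427,"tz": 0.01,"turn": -1.0},
  ],
)

```text
t: 0.82
tool_pos: [452.9, 290.4, 196.4]
tool_rot: [[-0.0, -0.13, 0.992], [0.0, 0.992, 0.13], [-1.0, 0.0, 0.0]]
wrist_force: [1.5, -0.1, -0.6]
finger_gap: 60.7
```

Request:
play_rows(
  targets=[
    {"hand": 0.06,"tx": 0.1,"ty": -0.145},
    {"hand": 0.06,"tx": 0.1,"ty": -0.145},
    {"hand": 0.06,"tx": 0.1,"ty": -0.145},
    {"hand": 0.06,"tx": 0.1,"ty": -0.145},
    {"hand": 0.06,"tx": 0.1,"ty": -0.145},
    {"hand": 0.06,"tx": 0.1,"ty": -0.145},
    {"hand": 0.06,"tx": 0.1,"ty": -0.145},
  ],
)

```text
invalid input
```

```bash
python3 - <<'E'
from h import *
s=bot.read_state();c=cam('wrist');im=bot.get_image('wrist');cv2.imwrite('pics/w1.png',im)
np.savez('w1.npz',K=c[0],D=c[1],r=c[2],t=c[3]);print(s['tool_pos'],s['t'])
E
```

```text
[452.92139391 290.42108268 196.42496565] 0.8167
```

View pics/w1.png

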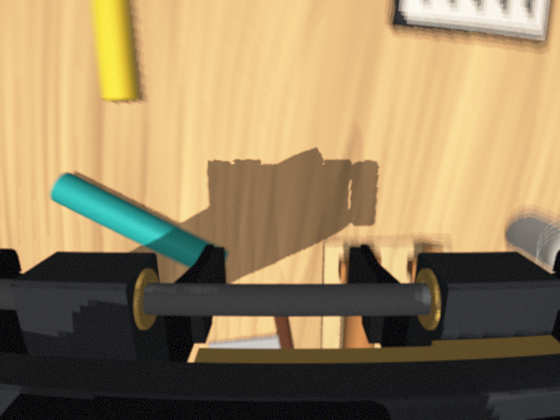

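Request:
play_rows(
  targets=[
    {"hand": 0.06,"tx": 0.105,"ty": -0.29,"tz": 0.05,"turn": 0.0},
    {"hand": 0.06,"tx": 0.105,"ty": -0.29,"tz": 0.05,"turn": 0.0},
    {"hand": 0.06,"tx": 0.105,"ty": -0.29,"tz": 0.05,"turn": 0.0},
    {"hand": 0.06,"tx": 0.105,"ty": -0.29,"tz": 0.05,"turn": 0.0},
    {"hand": 0.06,"tx": 0.105,"ty": -0.29,"tz": 0.05,"turn": 0.0},
    {"hand": 0.06,"tx": 0.105,"ty": -0.29,"tz": 0.05,"turn": 0.0},
    {"hand": 0.06,"tx": 0.105,"ty": -0.29,"tz": 0.05,"turn": 0.0},
    {"hand": 0.06,"tx": 0.105,"ty": -0.29,"tz": 0.05,"turn": 0.0},
  ],
)

```text
t: 1.53
tool_pos: [558.1, -3.2, 247.4]
tool_rot: [[0.002, -0.131, 0.991], [-0.001, 0.991, 0.131], [-1.0, -0.002, 0.001]]
wrist_force: [0.6, -0.6, 0.4]
finger_gap: 60.1
```

Request:
play_rows(
  targets=[
    {"hand": 0.06,"tx": 0,"ty": 0,"tz": 0,"turn": 0},
    {"hand": 0.06,"tx": 0,"ty": 0,"tz": 0,"turn": 0},
    {"hand": 0.06,"tx": 0,"ty": 0,"tz": 0,"turn": 0},
    {"hand": 0.06,"tx": 0,"ty": 0,"tz": 0,"turn": 0},
  ],
)

```text
t: 1.87
tool_pos: [556.9, 4.1, 246.0]
tool_rot: [[-0.001, -0.138, 0.99], [0.0, 0.99, 0.138], [-1.0, 0.001, -0.001]]
wrist_force: [0.5, -0.6, -0.3]
finger_gap: 60.1
```

```bash
python3 - <<'E'
from h import *
s=bot.read_state();c=cam('wrist');im=bot.get_image('wrist');cv2.imwrite('pics/w2.png',im)
np.savez('w2.npz',K=c[0],D=c[1],r=c[2],t=c[3]);print(s['tool_pos'],s['t'],s['wrist_force'])
print(proj(c,[[570,41,45],[543,239,45]]))
cv2.imwrite('pics/w2b.png',cv2.resize(im,None,fx=1.4,fy=1.4,interpolation=cv2.INTER_CUBIC))
E
```

```text
[556.89757016   4.10414668 246.00628086] 1.8667 [ 0.45750026 -0.59077287 -0.34001765]
[[304.07318586 144.56025705]
 [306.42689114 -55.04286682]]
```

View pics/w2b.png

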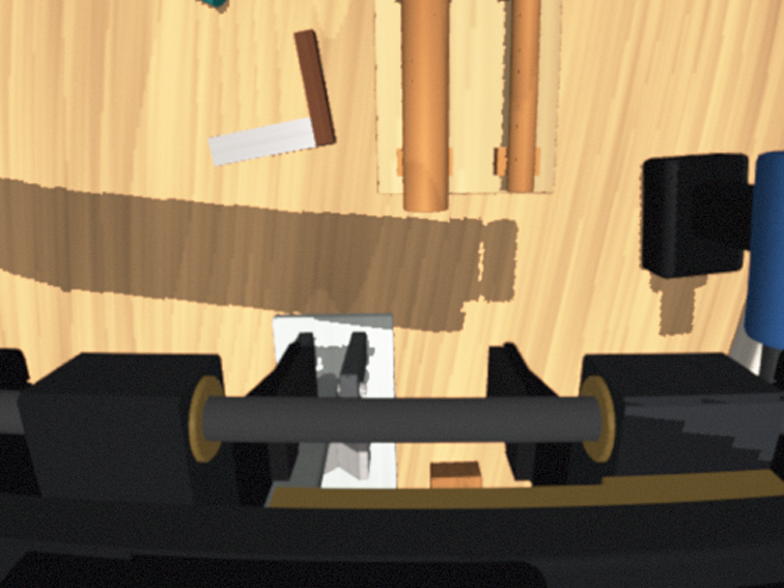

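```bash
cat > w.py <<'E'
from h import *
def load(n): d=np.load(n+'.npz');return d['K'],d['D'],d['r'],d['t']
E
python3 - <<'E'
from w import *
c=load('w2');q=lambda l,z:ray(c,np.array(l,float)/1.4-.15,z)
m=q([[424.7,10],[425.5,200],[425.5,209]],45);print(m.round(1));d=m[0]-m[1];print('yaw',np.degrees(np.arctan2(-d[0],d[1])))
u=d[:2]/np.hypot(*d[:2]);print('centre',m[2,:2]+100*u)
print('rest corners',q([[379,192],[556,191]],12).round(1))
print('width',q([[404,200],[447,200]],50).round(1))
print('fix corner',q([[274,316],[392,315]],12).round(1))
from fit import tf
print(tf([536.5,-265.8,.149],[[-55,195,12],[55,195,12]]).round(1))
E
```

```text
[[548.4 179.4  45. ]
 [569.4  42.9  45. ]
 [570.4  36.   45. ]]
yaw 8.728029857369437
centre [555.25296993 134.86071676]
rest corners [[531.5  41.4  12. ]
 [679.9  63.7  12. ]]
width [[552.7  41.1  50. ]
 [585.5  45.7  50. ]]
fix corner [[451.3 -80.9  12. ]
 [556.9 -65.   12. ]]
[[453.2 -81.1  12. ]
 [561.9 -64.8  12. ]]
```

Request:
play_rows(
  targets=[
    {"hand": 0.062,"tx": 0.0,"ty": 0.04,"tz": -0.03,"turn": 0.012},
    {"hand": 0.062,"tx": 0.0,"ty": 0.08,"tz": -0.06,"turn": 0.012},
    {"hand": 0.062,"tx": 0.0,"ty": 0.115,"tz": -0.09,"turn": 0.012},
    {"hand": 0.062,"tx": 0.0,"ty": 0.121,"tz": -0.12,"turn": 0.012},
    {"hand": 0.062,"tx": 0.0,"ty": 0.121,"tz": -0.14,"turn": 0.012},
    {"hand": 0.062,"tx": 0.0,"ty": 0.121,"tz": -0.14,"turn": 0.012},
    {"hand": 0.062,"tx": 0.0,"ty": 0.121,"tz": -0.14,"turn": 0.012},
    {"hand": 0.062,"tx": 0.0,"ty": 0.121,"tz": -0.14,"turn": 0.012},
  ],
)

```text
t: 2.58
tool_pos: [558.3, 122.9, 108.4]
tool_rot: [[0.002, -0.147, 0.989], [0.0, 0.989, 0.147], [-1.0, 0.0, 0.002]]
wrist_force: [0.2, -0.1, 0.1]
finger_gap: 62.3
```

Request:
play_rows(
  targets=[
    {"hand": 0.062,"tx": -0.001,"ty": 0.001,"tz": -0.02,"turn": 0.0},
    {"hand": 0.062,"tx": -0.001,"ty": 0.001,"tz": -0.04,"turn": 0.0},
    {"hand": 0.062,"tx": -0.001,"ty": 0.001,"tz": -0.06,"turn": 0.0},
    {"hand": 0.062,"tx": -0.001,"ty": 0.001,"tz": -0.075,"turn": 0.0},
    {"hand": 0.062,"tx": -0.001,"ty": 0.001,"tz": -0.08,"turn": 0.0},
    {"hand": 0.062,"tx": -0.001,"ty": 0.001,"tz": -0.08,"turn": 0.0},
    {"hand": 0.062,"tx": -0.001,"ty": 0.001,"tz": -0.08,"turn": 0.0},
  ],
)

```text
t: 3.17
tool_pos: [557.5, 124.2, 28.3]
tool_rot: [[0.002, -0.147, 0.989], [0.001, 0.989, 0.147], [-1.0, 0.0, 0.002]]
wrist_force: [0.8, -0.1, -0.1]
finger_gap: 62.1
```

Request:
play_rows(
  targets=[
    {"hand": 0.045,"tx": 0,"ty": 0,"tz": 0,"turn": 0},
    {"hand": 0.04,"tx": 0,"ty": 0,"tz": 0,"turn": 0},
    {"hand": 0.037,"tx": 0,"ty": 0,"tz": 0,"turn": 0},
    {"hand": 0.03,"tx": 0,"ty": 0,"tz": 0,"turn": 0},
    {"hand": 0.03,"tx": 0,"ty": 0,"tz": 0,"turn": 0},
    {"hand": 0.03,"tx": 0,"ty": 0,"tz": 0,"turn": 0},
    {"hand": 0.03,"tx": 0,"ty": 0,"tz": 0,"turn": 0},
  ],
  force=25,
)

```text
t: 3.75
tool_pos: [556.3, 124.4, 26.4]
tool_rot: [[0.0, -0.148, 0.989], [0.0, 0.989, 0.148], [-1.0, 0.0, 0.0]]
wrist_force: [1.1, -0.3, 0.7]
finger_gap: 31.3
```

Request:
play_rows(
  targets=[
    {"hand": 0.03,"tx": 0,"ty": 0,"tz": 0,"turn": 0},
    {"hand": 0.03,"tx": 0,"ty": 0,"tz": 0,"turn": 0},
  ],
)

```text
t: 3.92
tool_pos: [556.2, 124.4, 26.4]
tool_rot: [[0.0, -0.147, 0.989], [0.0, 0.989, 0.147], [-1.0, 0.0, 0.0]]
wrist_force: [0.2, -0.4, -0.2]
finger_gap: 30.2
```

```bash
python3 - <<'E'
from h import *
a=cv2.resize(bot.get_image('scene')[190:290,210:350],None,fx=2.8,fy=2.8,interpolation=cv2.INTER_CUBIC)
b=cv2.resize(bot.get_image('side')[140:240,215:355],None,fx=2.8,fy=2.8,interpolation=cv2.INTER_CUBIC)
cv2.imwrite('pics/g1.png',np.hstack([a,b]))
E
```

```text
(no output)
```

View pics/g1.png

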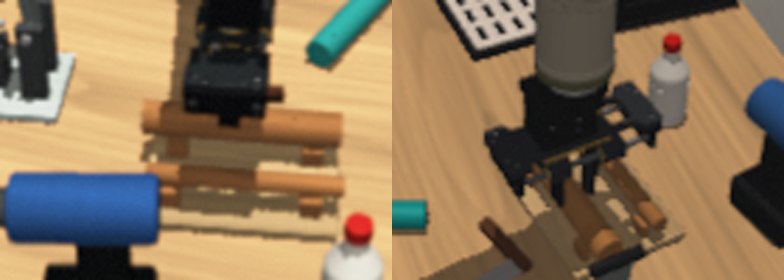

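Request:
play_rows(
  targets=[
    {"hand": 0.02,"tx": 0,"ty": 0,"tz": 0,"turn": 0},
    {"hand": 0.02,"tx": 0,"ty": 0,"tz": 0,"turn": 0},
    {"hand": 0.02,"tx": 0,"ty": 0,"tz": 0,"turn": 0},
    {"hand": 0.02,"tx": 0,"ty": 0,"tz": 0,"turn": 0},
  ],
)

```text
t: 4.35
tool_pos: [557.1, 124.5, 27.0]
tool_rot: [[0.002, -0.147, 0.989], [0.0, 0.989, 0.147], [-1.0, 0.0, 0.002]]
wrist_force: [1.7, 0.3, 4.1]
finger_gap: 21.0
```

```bash
python3 - <<'E'
from h import *
a=cv2.resize(bot.get_image('scene')[200:270,245:345],None,fx=4,fy=4,interpolation=cv2.INTER_CUBIC)
b=cv2.resize(bot.get_image('side')[165:235,240:340],None,fx=4,fy=4,interpolation=cv2.INTER_CUBIC)
cv2.imwrite('pics/g2.png',np.hstack([a,b]))
c=cam('side');print((proj(c,[[556,124,27],[556,124,45],[571,36,45],[541,234,45]])-[240,165])*4+[400,0])
c=cam('scene');print((proj(c,[[556,124,27],[556,124,45],[571,36,45],[541,234,45]])-[245,200])*4)
s=bot.read_state();print(s['finger_gap'],s['wrist_force'],s['moment'])
E
```

```text
[[554.46931456 203.23028008]
 [554.65248007 188.58518001]
 [609.6392369  260.41135603]
 [495.89262637 105.50815251]]
[[184.91842042 147.44982521]
 [185.40622777 128.53727128]
 [ 59.60469482 121.38311688]
 [343.47901241 140.85649266]]
20.49879525267243 [2.96384097 0.9311251  4.77936177] [-0.0404829  -0.64453583 -0.03015376]
```

View pics/g2.png

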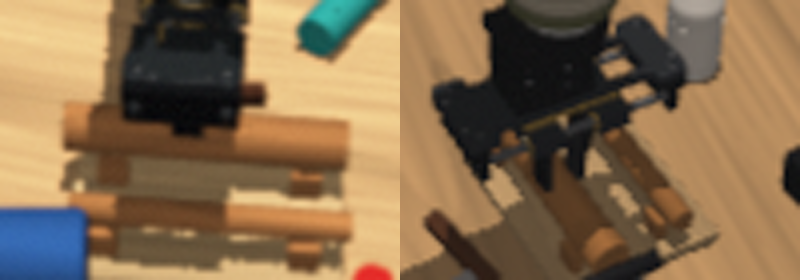

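```bash
python3 - <<'E'
from h import *
T=np.array([263.1,566.5,189.4]);z=np.array([.421,.907,0]);
for n in ['scene','side']:
    P=[T,T+43.5*z,T-43.5*z,T+[0,0,27]];print(n,proj(cam(n),P).round(1).tolist())
a=cv2.resize(cv2.imread('pics/scene0.png')[80:170,420:520],None,fx=4,fy=4,interpolation=cv2.INTER_CUBIC)
b=cv2.resize(cv2.imread('pics/side0.png')[50:140,105:205],None,fx=4,fy=4,interpolation=cv2.INTER_CUBIC)
cv2.imwrite('pics/s0.png',np.hstack([a,b]))
print(bot.read_state()['joint_pos'])
E
```

```text
scene [[457.6, 157.3], [471.7, 162.3], [443.9, 152.5], [460.0, 149.5]]
side [[161.8, 120.2], [165.3, 113.5], [158.3, 127.2], [160.3, 113.8]]
[-35.08062885  21.33690489  21.42005778 103.45847916  -9.13924173
  56.78451541  -1.5062517 ]
```

View pics/s0.png

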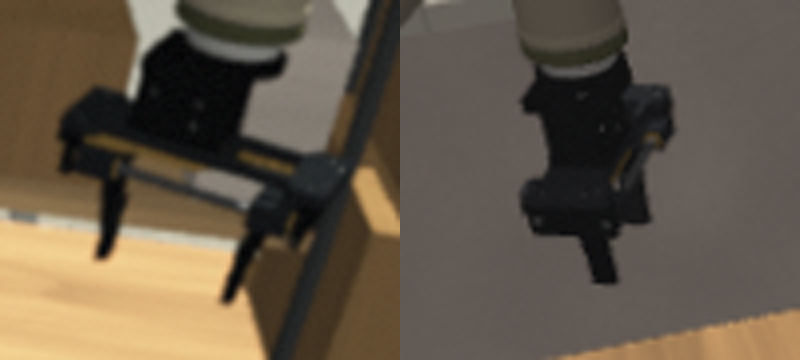

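The fingertips show about 27 mm higher in both cameras than the reported TCP: 8 rows in the scene view and 6.5 in the side view. That explains why the jaws closed above the roller. I'll check it by touch, putting the closed fingers gently on the roller's top, which is known to be at 63 mm.

Request:
play_rows(
  targets=[
    {"hand": 0.04,"tx": 0,"ty": 0,"tz": 0.0,"turn": 0},
    {"hand": 0.04,"tx": 0,"ty": 0,"tz": 0.01,"turn": 0},
    {"hand": 0.02,"tx": 0,"ty": 0,"tz": 0.03,"turn": 0},
    {"hand": 0.0,"tx": 0,"ty": 0,"tz": 0.03,"turn": 0},
    {"hand": 0.0,"tx": 0,"ty": 0,"tz": 0.03,"turn": 0},
    {"hand": 0.0,"tx": 0,"ty": 0,"tz": 0.03,"turn": 0},
    {"hand": 0.0,"tx": 0,"ty": 0,"tz": 0.02,"turn": 0},
    {"hand": 0.0,"tx": 0,"ty": 0,"tz": 0.02,"turn": 0},
  ],
)

```text
t: 5.12
tool_pos: [554.6, 124.1, 43.9]
tool_rot: [[-0.003, -0.148, 0.989], [-0.001, 0.989, 0.148], [-1.0, -0.001, -0.003]]
wrist_force: [-0.2, 0.5, 0.1]
finger_gap: 3.8
```

Request:
play_rows(
  targets=[
    {"hand": 0.0,"tx": 0,"ty": 0,"tz": -0.002,"turn": 0},
    {"hand": 0.0,"tx": 0,"ty": 0,"tz": -0.004,"turn": 0},
    {"hand": 0.0,"tx": 0,"ty": 0,"tz": -0.006,"turn": 0},
    {"hand": 0.0,"tx": 0,"ty": 0,"tz": -0.008,"turn": 0},
    {"hand": 0.0,"tx": 0,"ty": 0,"tz": -0.008,"turn": 0},
  ],
)

```text
t: 5.53
tool_pos: [556.0, 124.3, 37.9]
tool_rot: [[-0.001, -0.147, 0.989], [-0.0, 0.989, 0.147], [-1.0, -0.0, -0.001]]
wrist_force: [0.4, 0.6, 1.2]
finger_gap: 0.6
```

Request:
play_rows(
  targets=[
    {"hand": 0.0,"tx": 0,"ty": 0,"tz": -0.001,"turn": 0},
    {"hand": 0.0,"tx": 0,"ty": 0,"tz": -0.002,"turn": 0},
    {"hand": 0.0,"tx": 0,"ty": 0,"tz": -0.002,"turn": 0},
  ],
)

```text
t: 5.78
tool_pos: [556.2, 124.4, 36.3]
tool_rot: [[0.0, -0.147, 0.989], [0.0, 0.989, 0.147], [-1.0, 0.0, 0.0]]
wrist_force: [0.1, -0.7, 0.3]
finger_gap: 0.3
```

Request:
play_rows(
  targets=[
    {"hand": 0.0,"tx": 0,"ty": 0,"tz": -0.001,"turn": 0},
    {"hand": 0.0,"tx": 0,"ty": 0,"tz": -0.002,"turn": 0},
    {"hand": 0.0,"tx": 0,"ty": 0,"tz": -0.002,"turn": 0},
  ],
)

```text
t: 6.03
tool_pos: [556.2, 124.4, 34.3]
tool_rot: [[-0.0, -0.147, 0.989], [0.0, 0.989, 0.147], [-1.0, 0.0, -0.0]]
wrist_force: [0.0, 0.7, 0.2]
finger_gap: 0.5
```

Request:
play_rows(
  targets=[
    {"hand": 0.0,"tx": 0,"ty": 0,"tz": -0.001,"turn": 0},
    {"hand": 0.0,"tx": 0,"ty": 0,"tz": -0.002,"turn": 0},
    {"hand": 0.0,"tx": 0,"ty": 0,"tz": -0.002,"turn": 0},
  ],
)

```text
t: 6.28
tool_pos: [556.1, 124.3, 32.2]
tool_rot: [[-0.0, -0.147, 0.989], [-0.0, 0.989, 0.147], [-1.0, -0.0, -0.0]]
wrist_force: [0.7, -0.7, 1.2]
finger_gap: 0.5
```

Request:
play_rows(
  targets=[
    {"hand": 0.0,"tx": 0,"ty": 0,"tz": -0.001,"turn": 0},
    {"hand": 0.0,"tx": 0,"ty": 0,"tz": -0.001,"turn": 0},
  ],
)

```text
t: 6.45
tool_pos: [556.2, 124.4, 31.2]
tool_rot: [[-0.0, -0.148, 0.989], [-0.0, 0.989, 0.148], [-1.0, -0.0, -0.0]]
wrist_force: [0.4, -0.1, -1.1]
finger_gap: 0.3
```

Request:
play_rows(
  targets=[
    {"hand": 0.0,"tx": 0,"ty": 0,"tz": -0.001,"turn": 0},
    {"hand": 0.0,"tx": 0,"ty": 0,"tz": -0.001,"turn": 0},
  ],
)

```text
t: 6.62
tool_pos: [556.6, 124.4, 30.9]
tool_rot: [[0.001, -0.147, 0.989], [0.0, 0.989, 0.147], [-1.0, 0.0, 0.001]]
wrist_force: [-0.7, -0.4, 4.2]
finger_gap: 0.6
```

Request:
play_rows(
  targets=[
    {"hand": 0.0,"tx": 0,"ty": 0,"tz": -0.001,"turn": 0},
    {"hand": 0.0,"tx": 0,"ty": 0,"tz": -0.001,"turn": 0},
  ],
)

```text
t: 6.78
tool_pos: [556.8, 124.5, 30.6]
tool_rot: [[0.001, -0.147, 0.989], [0.001, 0.989, 0.147], [-1.0, 0.001, 0.001]]
wrist_force: [-4.1, -0.5, 12.0]
finger_gap: 0.4
```

Request:
play_rows(
  targets=[
    {"hand": 0.0,"tx": 0,"ty": 0,"tz": -0.001,"turn": 0},
    {"hand": 0.0,"tx": 0,"ty": 0,"tz": -0.001,"turn": 0},
  ],
)

```text
t: 6.95
tool_pos: [557.0, 124.5, 30.4]
tool_rot: [[0.001, -0.147, 0.989], [0.001, 0.989, 0.147], [-1.0, 0.001, 0.001]]
wrist_force: [-8.3, -0.8, 20.5]
finger_gap: 0.5
```

Request:
play_rows(
  targets=[
    {"hand": 0.0,"tx": 0,"ty": 0,"tz": 0.01,"turn": 0},
    {"hand": 0.03,"tx": 0.002,"ty": 0,"tz": 0.02,"turn": 0},
    {"hand": 0.064,"tx": 0.002,"ty": 0,"tz": 0.02,"turn": 0},
    {"hand": 0.064,"tx": 0.002,"ty": 0,"tz": 0.02,"turn": 0},
    {"hand": 0.064,"tx": 0.002,"ty": 0,"tz": 0.02,"turn": 0},
    {"hand": 0.064,"tx": 0.002,"ty": 0,"tz": 0.02,"turn": 0},
    {"hand": 0.064,"tx": 0.002,"ty": 0,"tz": 0.02,"turn": 0},
  ],
)

```text
t: 7.53
tool_pos: [557.9, 124.3, 47.9]
tool_rot: [[-0.001, -0.147, 0.989], [-0.0, 0.989, 0.147], [-1.0, -0.0, -0.001]]
wrist_force: [0.8, -0.7, -0.0]
finger_gap: 32.8
```

Request:
play_rows(
  targets=[
    {"hand": 0.064,"tx": 0,"ty": 0,"tz": -0.01,"turn": 0},
    {"hand": 0.064,"tx": 0,"ty": 0,"tz": -0.02,"turn": 0},
    {"hand": 0.064,"tx": 0,"ty": 0,"tz": -0.03,"turn": 0},
    {"hand": 0.064,"tx": 0,"ty": 0,"tz": -0.04,"turn": 0},
    {"hand": 0.064,"tx": 0,"ty": 0,"tz": -0.05,"turn": 0},
    {"hand": 0.064,"tx": 0,"ty": 0,"tz": -0.053,"turn": 0},
    {"hand": 0.064,"tx": 0,"ty": 0,"tz": -0.053,"turn": 0},
  ],
)

```text
t: 8.12
tool_pos: [557.4, 124.1, -6.0]
tool_rot: [[-0.002, -0.147, 0.989], [-0.001, 0.989, 0.147], [-1.0, -0.001, -0.002]]
wrist_force: [0.6, -0.6, 0.8]
finger_gap: 63.2
```

Request:
play_rows(
  targets=[
    {"hand": 0.045,"tx": 0,"ty": 0,"tz": 0,"turn": 0},
    {"hand": 0.04,"tx": 0,"ty": 0,"tz": 0,"turn": 0},
    {"hand": 0.036,"tx": 0,"ty": 0,"tz": 0,"turn": 0},
    {"hand": 0.03,"tx": 0,"ty": 0,"tz": 0,"turn": 0},
    {"hand": 0.03,"tx": 0,"ty": 0,"tz": 0,"turn": 0},
    {"hand": 0.03,"tx": 0,"ty": 0,"tz": 0,"turn": 0},
    {"hand": 0.03,"tx": 0,"ty": 0,"tz": 0,"turn": 0},
  ],
  force=25,
)

```text
t: 8.7
tool_pos: [557.9, 124.4, -4.4]
tool_rot: [[-0.001, -0.148, 0.989], [0.0, 0.989, 0.148], [-1.0, 0.0, -0.001]]
wrist_force: [-4.2, 0.1, 5.2]
finger_gap: 35.1
```

Request:
play_rows(
  targets=[
    {"hand": 0.02,"tx": 0,"ty": 0,"tz": 0.01,"turn": 0},
    {"hand": 0.02,"tx": 0,"ty": 0,"tz": 0.025,"turn": 0},
    {"hand": 0.02,"tx": 0,"ty": 0,"tz": 0.045,"turn": 0},
    {"hand": 0.02,"tx": 0,"ty": 0,"tz": 0.07,"turn": 0},
    {"hand": 0.02,"tx": 0,"ty": 0,"tz": 0.09,"turn": 0},
    {"hand": 0.02,"tx": 0,"ty": 0,"tz": 0.1,"turn": 0},
    {"hand": 0.02,"tx": 0,"ty": 0,"tz": 0.1,"turn": 0},
    {"hand": 0.02,"tx": 0,"ty": 0,"tz": 0.1,"turn": 0},
  ],
  force=30,
)

```text
t: 9.37
tool_pos: [558.3, 124.4, 95.2]
tool_rot: [[0.0, -0.148, 0.989], [0.0, 0.989, 0.148], [-1.0, 0.0, 0.001]]
wrist_force: [-0.2, 0.6, -1.7]
finger_gap: 35.3
```

```bash
python3 - <<'E'
from h import *
s=bot.read_state();print(s['tool_pos'],s['wrist_force'],s['moment'],s['finger_gap'])
a=cv2.resize(bot.get_image('scene')[170:270,245:345],None,fx=4,fy=4,interpolation=cv2.INTER_CUBIC)
b=cv2.resize(bot.get_image('side')[135:235,240:340],None,fx=4,fy=4,interpolation=cv2.INTER_CUBIC)
cv2.imwrite('pics/g3.png',np.hstack([a,b]))
E
```

```text
[558.26763515 124.44460559  95.2239335 ] [-0.19904768  0.60666742 -1.66328508] [-0.17586899  0.03037513  0.00215468] 35.303721864442046
```

View pics/g3.png

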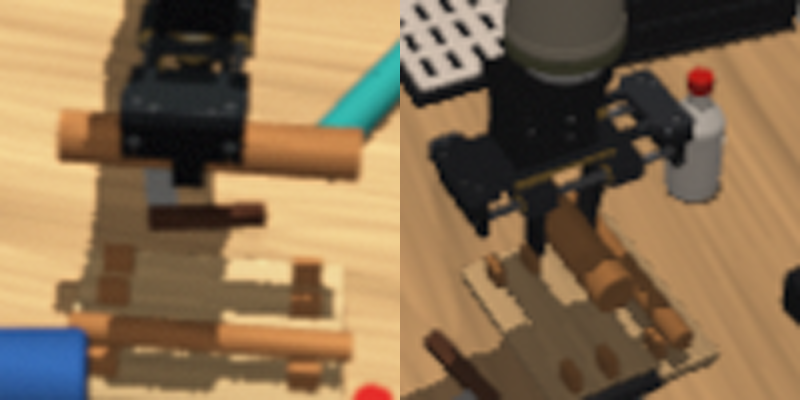

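```bash
python3 - <<'E'
from w import *
from fit import cs,cd,tf
za=144.6
a=ray(cs,np.array([[64,134],[357,153]])/4.+[245,170]-.37,za);print(a.round(1),a.mean(0).round(1),np.hypot(*(a[1]-a[0])[:2]))
b=ray(cd,np.array([[607-400,283]])/4.+[240,135]-.37,za);print(b.round(1))
c=load('w2');q=lambda l,z:ray(c,np.array(l,float)/1.4-.15,z)
for zz in (12,-18): print(q([[274,316],[392,315],[396,487],[300,487]],zz).round(1).tolist())
# z of roller from two views: near end triangulate
P=[K@np.c_[cv2.Rodrigues(r)[0],t.reshape(3)] for K,D,r,t in (cs,cd)]
ua=cv2.undistortPoints((np.array([[64,134.]])/4+[245,170]-.37).reshape(-1,1,2),cs[0],cs[1],P=cs[0]).reshape(2,1)
ub=cv2.undistortPoints((np.array([[207,283.]])/4+[240,135]-.37).reshape(-1,1,2),cd[0],cd[1],P=cd[0]).reshape(2,1)
X=cv2.triangulatePoints(P[0],P[1],ua,ub);print((X[:3]/X[3]).ravel())
E
```

```text
[[572.7  41.6 144.6]
 [544.  234.4 144.6]] [558.3 138.  144.6] 194.86224138663556
[[569.7  50.6 144.6]]
[[451.3, -80.9, 12.0], [556.9, -65.0, 12.0], [585.2, -246.2, 12.0], [488.7, -260.7, 12.0]]
[[444.6, -91.9, -18.0], [557.6, -74.9, -18.0], [587.9, -268.7, -18.0], [484.6, -284.2, -18.0]]
[570.68647579  44.61134954 146.53081866]
```

Request:
play_rows(
  targets=[
    {"hand": 0.02,"tx": 0,"ty": 0,"tz": 0.02,"turn": 0},
    {"hand": 0.02,"tx": 0,"ty": 0,"tz": 0.05,"turn": 0},
    {"hand": 0.02,"tx": 0,"ty": 0,"tz": 0.08,"turn": 0},
    {"hand": 0.02,"tx": 0,"ty": 0,"tz": 0.11,"turn": 0},
    {"hand": 0.02,"tx": 0,"ty": 0,"tz": 0.14,"turn": 0},
    {"hand": 0.02,"tx": 0,"ty": -0.01,"tz": 0.155,"turn": 0},
    {"hand": 0.02,"tx": 0,"ty": -0.03,"tz": 0.155,"turn": 0},
    {"hand": 0.02,"tx": 0,"ty": -0.06,"tz": 0.155,"turn": 0},
  ],
)

```text
t: 10.13
tool_pos: [558.2, 66.7, 249.9]
tool_rot: [[-0.0, -0.152, 0.988], [0.001, 0.988, 0.152], [-1.0, 0.001, -0.0]]
wrist_force: [0.5, -0.2, -1.4]
finger_gap: 35.5
```

Request:
play_rows(
  targets=[
    {"hand": 0.02,"tx": 0,"ty": -0.035,"tz": 0,"turn": 0},
    {"hand": 0.02,"tx": 0,"ty": -0.07,"tz": 0,"turn": 0},
    {"hand": 0.02,"tx": 0,"ty": -0.105,"tz": 0,"turn": 0},
    {"hand": 0.02,"tx": -0.005,"ty": -0.14,"tz": 0,"turn": 0},
    {"hand": 0.02,"tx": -0.01,"ty": -0.175,"tz": 0,"turn": 0},
    {"hand": 0.02,"tx": -0.01,"ty": -0.21,"tz": 0,"turn": 0},
    {"hand": 0.02,"tx": -0.01,"ty": -0.245,"tz": 0,"turn": 0},
    {"hand": 0.02,"tx": -0.015,"ty": -0.28,"tz": 0,"turn": 0},
  ],
)

```text
t: 10.8
tool_pos: [543.1, -216.8, 248.9]
tool_rot: [[-0.002, -0.148, 0.989], [0.0, 0.989, 0.148], [-1.0, 0.0, -0.002]]
wrist_force: [1.4, 0.9, -2.2]
finger_gap: 35.3
```

Request:
play_rows(
  targets=[
    {"hand": 0.02,"tx": -0.002,"ty": -0.03,"tz": 0,"turn": 0.003},
    {"hand": 0.02,"tx": -0.005,"ty": -0.06,"tz": 0,"turn": 0.003},
    {"hand": 0.02,"tx": -0.005,"ty": -0.072,"tz": -0.02,"turn": 0.003},
    {"hand": 0.02,"tx": -0.005,"ty": -0.072,"tz": -0.055,"turn": 0.003},
    {"hand": 0.02,"tx": -0.005,"ty": -0.072,"tz": -0.09,"turn": 0.003},
    {"hand": 0.02,"tx": -0.005,"ty": -0.072,"tz": -0.125,"turn": 0.003},
    {"hand": 0.02,"tx": -0.005,"ty": -0.072,"tz": -0.15,"turn": 0.003},
    {"hand": 0.02,"tx": -0.005,"ty": -0.072,"tz": -0.16,"turn": 0.003},
  ],
)

```text
t: 11.47
tool_pos: [535.4, -286.2, 85.0]
tool_rot: [[-0.007, -0.15, 0.989], [0.002, 0.989, 0.15], [-1.0, 0.003, -0.007]]
wrist_force: [-0.7, 0.7, -1.4]
finger_gap: 35.5
```

Request:
play_rows(
  targets=[
    {"hand": 0.02,"tx": 0,"ty": 0,"tz": -0.02,"turn": 0},
    {"hand": 0.02,"tx": 0,"ty": 0,"tz": -0.04,"turn": 0},
    {"hand": 0.02,"tx": 0,"ty": 0,"tz": -0.055,"turn": 0},
    {"hand": 0.02,"tx": 0,"ty": 0,"tz": -0.06,"turn": 0},
    {"hand": 0.02,"tx": 0,"ty": 0,"tz": -0.06,"turn": 0},
    {"hand": 0.02,"tx": 0,"ty": 0,"tz": -0.06,"turn": 0},
  ],
)

```text
t: 11.97
tool_pos: [538.6, -287.9, 31.1]
tool_rot: [[0.0, -0.15, 0.989], [-0.0, 0.989, 0.15], [-1.0, -0.0, 0.0]]
wrist_force: [0.2, 0.5, -1.2]
finger_gap: 35.3
```

```bash
python3 - <<'E'
from h import *
s=bot.read_state();print(s['tool_pos'],s['wrist_force'],s['finger_gap'])
a=bot.get_image('scene');b=bot.get_image('side');cv2.imwrite('pics/f_s.png',a);cv2.imwrite('pics/f_d.png',b)
a=cv2.resize(a[150:250,130:250],None,fx=3.3,fy=3.3,interpolation=cv2.INTER_CUBIC)
b=cv2.resize(b[235:375,260:375],None,fx=3.4,fy=3.4,interpolation=cv2.INTER_CUBIC)
H=np.zeros((476,a.shape[1]+b.shape[1],3),np.uint8);H[:a.shape[0],:a.shape[1]]=a;H[:b.shape[0],a.shape[1]:]=b;print(H.shape,a.shape)
cv2.imwrite('pics/f1.png',H)
E
```

```text
[ 538.58366214 -287.94809081   31.11182786] [ 0.2158166   0.51881359 -1.15545667] 35.30050733243012
(476, 787, 3) (330, 396, 3)
```

View pics/f1.png

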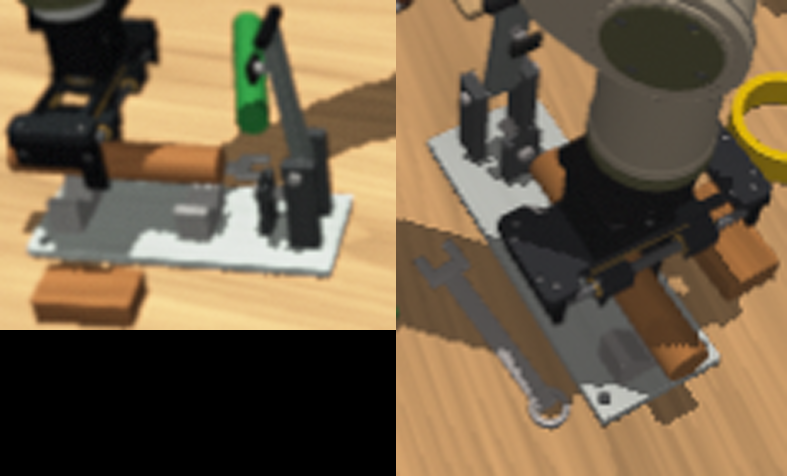

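```bash
python3 - <<'E'
from w import *
from fit import cs,cd,tf
za=80.5
A=lambda l:np.array(l,float)/3.3+[130,150]-.35
B=lambda l:(np.array(l,float)-[396,0])/3.4+[260,235]-.35
p1=ray(cs,A([[221,163]]),za)[0];p2=ray(cd,B([[684,356]]),za)[0];print(p1.round(1),p2.round(1))
u=np.array([-.151,.9885]);e=np.array([.9885,.151])
for nm,o in(('o',np.array([535,-265.7])),):
    for p in(p1,p2): print('local x,y',(p[:2]-o)@e,(p[:2]-o)@u)
# fixture now from this picture
print('plate scene',[((q[:2]-o)@e,(q[:2]-o)@u) for q in ray(cs,A([[28,252],[330,270],[352,197]]),12)])
print('plate side',[((q[:2]-o)@e,(q[:2]-o)@u) for q in ray(cd,B([[428,144],[545,103],[718,357],[604,418]]),12)])
print('block scene front top R corner (30,77,46)',[((q[:2]-o)@e,(q[:2]-o)@u) for q in ray(cs,A([[210,210]]),46)])
print('stop plate side',[((q[:2]-o)@e,(q[:2]-o)@u) for q in ray(cs,A([[290,170],[314,246]]),[95,12])])
E
```

```text
[ 521.9 -175.5   80.5] [ 553.2 -366.9   80.5]
local x,y 0.6467690269872028 91.10076144610777
local x,y 2.6716806740652403 -102.81856401799051
plate scene [(np.float64(63.94075450521211), np.float64(-85.27507078360271)), (np.float64(58.44510598893252), np.float64(198.31553572659067)), (np.float64(-47.32966675262298), np.float64(198.46535840323878))]
plate side [(np.float64(-56.551021751645166), np.float64(189.7123317195341)), (np.float64(56.63225543933136), np.float64(179.312844505384)), (np.float64(52.08949171957738), np.float64(-93.55172187167307)), (np.float64(-53.0557367299769), np.float64(-93.00365488621716))]
block scene front top R corner (30,77,46) [(np.float64(26.723695028027), np.float64(83.31776251799579))]
stop plate side [(np.float64(23.207555814473757), np.float64(161.7820263778135)), (np.float64(27.4308158497922), np.float64(177.1456057655521))]
```

Request:
play_rows(
  targets=[
    {"hand": 0.02,"tx": 0,"ty": 0,"tz": -0.005,"turn": 0},
    {"hand": 0.02,"tx": 0,"ty": 0,"tz": -0.01,"turn": 0},
    {"hand": 0.02,"tx": 0,"ty": 0,"tz": -0.015,"turn": 0},
    {"hand": 0.02,"tx": 0,"ty": 0,"tz": -0.018,"turn": 0},
    {"hand": 0.02,"tx": 0,"ty": 0,"tz": -0.02,"turn": 0},
    {"hand": 0.02,"tx": 0,"ty": 0,"tz": -0.02,"turn": 0},
  ],
)

```text
t: 12.57
tool_pos: [537.9, -287.5, 9.8]
tool_rot: [[-0.001, -0.15, 0.989], [0.0, 0.989, 0.15], [-1.0, 0.0, -0.001]]
wrist_force: [-0.3, -0.7, -1.6]
finger_gap: 35.3
```

Request:
play_rows(
  targets=[
    {"hand": 0.02,"tx": 0,"ty": 0,"tz": -0.001,"turn": 0},
    {"hand": 0.02,"tx": 0,"ty": 0,"tz": -0.002,"turn": 0},
    {"hand": 0.02,"tx": 0,"ty": 0,"tz": -0.002,"turn": 0},
  ],
)

```text
t: 12.82
tool_pos: [538.3, -287.6, 8.3]
tool_rot: [[0.0, -0.15, 0.989], [0.0, 0.989, 0.15], [-1.0, 0.0, 0.0]]
wrist_force: [0.3, -1.2, -2.4]
finger_gap: 35.1
```

Request:
play_rows(
  targets=[
    {"hand": 0.02,"tx": 0,"ty": 0,"tz": -0.001,"turn": 0},
    {"hand": 0.02,"tx": 0,"ty": 0,"tz": -0.002,"turn": 0},
    {"hand": 0.02,"tx": 0,"ty": 0,"tz": -0.002,"turn": 0},
  ],
)

```text
t: 13.07
tool_pos: [538.2, -287.6, 6.3]
tool_rot: [[-0.0, -0.15, 0.989], [0.0, 0.989, 0.15], [-1.0, 0.0, -0.0]]
wrist_force: [-0.4, -0.1, -2.0]
finger_gap: 35.4
```

Request:
play_rows(
  targets=[
    {"hand": 0.02,"tx": 0,"ty": 0,"tz": -0.001,"turn": 0},
    {"hand": 0.02,"tx": 0,"ty": 0,"tz": -0.0015,"turn": 0},
    {"hand": 0.02,"tx": 0,"ty": 0,"tz": -0.0015,"turn": 0},
  ],
)

```text
t: 13.32
tool_pos: [538.2, -287.6, 4.8]
tool_rot: [[-0.0, -0.15, 0.989], [0.0, 0.989, 0.15], [-1.0, 0.0, -0.0]]
wrist_force: [0.4, 0.6, -1.8]
finger_gap: 35.7
```

Request:
play_rows(
  targets=[
    {"hand": 0.02,"tx": 0,"ty": 0,"tz": -0.001,"turn": 0},
    {"hand": 0.02,"tx": 0,"ty": 0,"tz": -0.001,"turn": 0},
    {"hand": 0.02,"tx": 0,"ty": 0,"tz": -0.001,"turn": 0},
  ],
)

```text
t: 13.57
tool_pos: [538.2, -287.6, 3.9]
tool_rot: [[0.0, -0.15, 0.989], [0.0, 0.989, 0.15], [-1.0, 0.0, 0.0]]
wrist_force: [0.7, -0.0, -1.7]
finger_gap: 35.2
```

Request:
play_rows(
  targets=[
    {"hand": 0.02,"tx": 0,"ty": 0,"tz": -0.001,"turn": 0},
    {"hand": 0.02,"tx": 0,"ty": 0,"tz": -0.001,"turn": 0},
    {"hand": 0.02,"tx": 0,"ty": 0,"tz": -0.001,"turn": 0},
  ],
)

```text
t: 13.82
tool_pos: [538.4, -287.7, 3.1]
tool_rot: [[0.0, -0.15, 0.989], [-0.0, 0.989, 0.15], [-1.0, -0.0, 0.0]]
wrist_force: [-0.4, 0.1, 0.9]
finger_gap: 35.4
```

Request:
play_rows(
  targets=[
    {"hand": 0.02,"tx": 0,"ty": 0,"tz": -0.001,"turn": 0},
    {"hand": 0.02,"tx": 0,"ty": 0,"tz": -0.001,"turn": 0},
    {"hand": 0.02,"tx": 0,"ty": 0,"tz": -0.001,"turn": 0},
  ],
)

```text
t: 14.07
tool_pos: [538.4, -287.7, 3.0]
tool_rot: [[0.001, -0.15, 0.989], [0.0, 0.989, 0.15], [-1.0, 0.0, 0.001]]
wrist_force: [-4.2, 2.4, 12.2]
finger_gap: 35.9
```

Request:
play_rows(
  targets=[
    {"hand": 0.02,"tx": -0.0005,"ty": 0,"tz": 0.0006,"turn": 0},
    {"hand": 0.02,"tx": -0.0005,"ty": 0,"tz": 0.0006,"turn": 0},
    {"hand": 0.034,"tx": -0.0005,"ty": 0,"tz": 0.0006,"turn": 0},
  ],
  force=6,
)

```text
t: 14.32
tool_pos: [537.7, -287.6, 2.4]
tool_rot: [[0.0, -0.15, 0.989], [-0.0, 0.989, 0.15], [-1.0, -0.0, 0.0]]
wrist_force: [-0.3, -0.4, -0.1]
finger_gap: 36.2
```

Request:
play_rows(
  targets=[
    {"hand": 0.037,"tx": 0,"ty": 0,"tz": 0,"turn": 0},
    {"hand": 0.04,"tx": 0,"ty": 0,"tz": 0,"turn": 0},
    {"hand": 0.044,"tx": 0,"ty": 0,"tz": 0,"turn": 0},
    {"hand": 0.044,"tx": 0,"ty": 0,"tz": 0,"turn": 0},
    {"hand": 0.044,"tx": 0,"ty": 0,"tz": 0,"turn": 0},
    {"hand": 0.044,"tx": 0,"ty": 0,"tz": 0,"turn": 0},
  ],
)

```text
t: 14.82
tool_pos: [537.8, -287.6, 2.5]
tool_rot: [[0.0, -0.15, 0.989], [0.0, 0.989, 0.15], [-1.0, 0.0, 0.0]]
wrist_force: [-0.3, 0.2, -0.3]
finger_gap: 43.8
```

Request:
play_rows(
  targets=[
    {"hand": 0.038,"tx": 0,"ty": 0,"tz": 0,"turn": 0},
    {"hand": 0.036,"tx": 0,"ty": 0,"tz": 0,"turn": 0},
    {"hand": 0.03,"tx": 0,"ty": 0,"tz": 0,"turn": 0},
    {"hand": 0.03,"tx": 0,"ty": 0,"tz": 0,"turn": 0},
    {"hand": 0.03,"tx": 0,"ty": 0,"tz": 0,"turn": 0},
    {"hand": 0.03,"tx": 0,"ty": 0,"tz": 0,"turn": 0},
  ],
  force=20,
)

```text
t: 15.32
tool_pos: [537.4, -287.7, 2.5]
tool_rot: [[-0.0, -0.15, 0.989], [0.0, 0.989, 0.15], [-1.0, 0.0, -0.0]]
wrist_force: [-2.5, 0.1, 1.5]
finger_gap: 35.5
```

Request:
play_rows(
  targets=[
    {"hand": 0.03,"tx": -0.0007,"ty": 0.002,"tz": 0,"turn": 0},
    {"hand": 0.03,"tx": -0.001,"ty": 0.004,"tz": 0,"turn": 0},
    {"hand": 0.03,"tx": -0.0013,"ty": 0.006,"tz": 0,"turn": 0},
    {"hand": 0.03,"tx": -0.0016,"ty": 0.008,"tz": 0,"turn": 0},
    {"hand": 0.03,"tx": -0.0019,"ty": 0.01,"tz": 0,"turn": 0},
    {"hand": 0.03,"tx": -0.0022,"ty": 0.012,"tz": 0,"turn": 0},
    {"hand": 0.03,"tx": -0.0022,"ty": 0.012,"tz": 0,"turn": 0},
    {"hand": 0.03,"tx": -0.0022,"ty": 0.012,"tz": 0,"turn": 0},
  ],
)

```text
t: 15.98
tool_pos: [535.4, -275.1, 2.5]
tool_rot: [[-0.0, -0.151, 0.989], [0.001, 0.989, 0.151], [-1.0, 0.001, -0.0]]
wrist_force: [-2.7, 0.6, 1.2]
finger_gap: 35.2
```

Sliding freely, so I continue in smaller steps.

Request:
play_rows(
  targets=[
    {"hand": 0.03,"tx": -0.0002,"ty": 0.001,"tz": 0,"turn": 0},
    {"hand": 0.03,"tx": -0.0003,"ty": 0.002,"tz": 0,"turn": 0},
    {"hand": 0.03,"tx": -0.0005,"ty": 0.003,"tz": 0,"turn": 0},
    {"hand": 0.03,"tx": -0.0006,"ty": 0.004,"tz": 0,"turn": 0},
    {"hand": 0.03,"tx": -0.0006,"ty": 0.004,"tz": 0,"turn": 0},
  ],
)

```text
t: 16.4
tool_pos: [534.9, -271.5, 2.5]
tool_rot: [[-0.0, -0.15, 0.989], [0.0, 0.989, 0.15], [-1.0, 0.0, -0.0]]
wrist_force: [-1.6, -1.6, -0.6]
finger_gap: 35.4
```

Request:
play_rows(
  targets=[
    {"hand": 0.03,"tx": -0.0001,"ty": 0.001,"tz": 0,"turn": 0},
    {"hand": 0.03,"tx": -0.0003,"ty": 0.002,"tz": 0,"turn": 0},
    {"hand": 0.03,"tx": -0.0003,"ty": 0.002,"tz": 0,"turn": 0},
  ],
)

```text
t: 16.65
tool_pos: [534.6, -269.5, 2.5]
tool_rot: [[-0.0, -0.15, 0.989], [0.0, 0.989, 0.15], [-1.0, 0.0, -0.0]]
wrist_force: [-1.8, -0.8, 0.5]
finger_gap: 35.5
```

Request:
play_rows(
  targets=[
    {"hand": 0.03,"tx": -0.0001,"ty": 0.001,"tz": 0,"turn": 0},
    {"hand": 0.03,"tx": -0.0002,"ty": 0.0015,"tz": 0,"turn": 0},
    {"hand": 0.03,"tx": -0.0002,"ty": 0.0015,"tz": 0,"turn": 0},
  ],
)

```text
t: 16.9
tool_pos: [534.4, -268.1, 2.5]
tool_rot: [[0.0, -0.15, 0.989], [0.0, 0.989, 0.15], [-1.0, 0.0, 0.0]]
wrist_force: [-1.9, -2.1, -0.1]
finger_gap: 35.4
```

Request:
play_rows(
  targets=[
    {"hand": 0.03,"tx": -0.0001,"ty": 0.001,"tz": 0,"turn": 0},
    {"hand": 0.03,"tx": -0.0002,"ty": 0.0015,"tz": 0,"turn": 0},
    {"hand": 0.03,"tx": -0.0002,"ty": 0.0015,"tz": 0,"turn": 0},
  ],
)

```text
t: 17.15
tool_pos: [534.1, -266.6, 2.5]
tool_rot: [[-0.0, -0.15, 0.989], [-0.0, 0.989, 0.15], [-1.0, -0.0, -0.0]]
wrist_force: [-2.9, -1.8, 1.4]
finger_gap: 35.5
```

Request:
play_rows(
  targets=[
    {"hand": 0.03,"tx": -0.0001,"ty": 0.001,"tz": 0,"turn": 0},
    {"hand": 0.03,"tx": -0.0002,"ty": 0.0015,"tz": 0,"turn": 0},
    {"hand": 0.03,"tx": -0.0002,"ty": 0.0015,"tz": 0,"turn": 0},
  ],
)

```text
t: 17.4
tool_pos: [534.0, -265.2, 2.5]
tool_rot: [[0.0, -0.15, 0.989], [-0.0, 0.989, 0.15], [-1.0, -0.0, -0.0]]
wrist_force: [-2.1, -2.0, 1.4]
finger_gap: 35.6
```

Request:
play_rows(
  targets=[
    {"hand": 0.03,"tx": -0.0001,"ty": 0.001,"tz": 0,"turn": 0},
    {"hand": 0.03,"tx": -0.0001,"ty": 0.001,"tz": 0,"turn": 0},
    {"hand": 0.03,"tx": -0.0001,"ty": 0.001,"tz": 0,"turn": 0},
  ],
)

```text
t: 17.65
tool_pos: [533.9, -264.2, 2.6]
tool_rot: [[0.0, -0.15, 0.989], [-0.0, 0.989, 0.15], [-1.0, -0.0, 0.0]]
wrist_force: [-2.2, -2.8, 1.5]
finger_gap: 35.7
```

Request:
play_rows(
  targets=[
    {"hand": 0.03,"tx": -0.0001,"ty": 0.001,"tz": 0,"turn": 0},
    {"hand": 0.03,"tx": -0.0001,"ty": 0.001,"tz": 0,"turn": 0},
    {"hand": 0.03,"tx": -0.0001,"ty": 0.001,"tz": 0,"turn": 0},
  ],
)

```text
t: 17.9
tool_pos: [533.7, -263.3, 2.5]
tool_rot: [[-0.0, -0.15, 0.989], [-0.0, 0.989, 0.15], [-1.0, -0.0, -0.0]]
wrist_force: [-3.2, -3.9, 1.7]
finger_gap: 35.3
```

Request:
play_rows(
  targets=[
    {"hand": 0.03,"tx": -0.0001,"ty": 0.001,"tz": 0,"turn": 0},
    {"hand": 0.03,"tx": -0.0001,"ty": 0.001,"tz": 0,"turn": 0},
    {"hand": 0.03,"tx": -0.0001,"ty": 0.001,"tz": 0,"turn": 0},
  ],
)

```text
t: 18.15
tool_pos: [533.6, -262.4, 2.6]
tool_rot: [[-0.0, -0.15, 0.989], [-0.0, 0.989, 0.15], [-1.0, -0.0, -0.0]]
wrist_force: [-3.3, -4.0, 3.1]
finger_gap: 35.6
```

Request:
play_rows(
  targets=[
    {"hand": 0.03,"tx": -0.0005,"ty": 0.001,"tz": 0.0002,"turn": 0},
    {"hand": 0.03,"tx": -0.0005,"ty": 0.001,"tz": 0.0002,"turn": 0},
    {"hand": 0.03,"tx": -0.0005,"ty": 0.001,"tz": 0.0002,"turn": 0},
  ],
)

```text
t: 18.4
tool_pos: [533.6, -261.5, 2.8]
tool_rot: [[0.001, -0.151, 0.989], [-0.001, 0.989, 0.151], [-1.0, -0.001, 0.001]]
wrist_force: [-0.9, -4.0, 0.3]
finger_gap: 35.3
```

Request:
play_rows(
  targets=[
    {"hand": 0.03,"tx": -0.0003,"ty": 0.001,"tz": 0,"turn": 0},
    {"hand": 0.03,"tx": -0.0003,"ty": 0.001,"tz": 0,"turn": 0},
    {"hand": 0.03,"tx": -0.0003,"ty": 0.001,"tz": 0,"turn": 0},
  ],
)

```text
t: 18.65
tool_pos: [533.7, -261.5, 3.1]
tool_rot: [[0.002, -0.15, 0.989], [-0.002, 0.989, 0.15], [-1.0, -0.003, 0.002]]
wrist_force: [1.0, -8.0, -2.2]
finger_gap: 35.3
```

Request:
play_rows(
  targets=[
    {"hand": 0.03,"tx": 0,"ty": 0.0006,"tz": 0,"turn": 0},
    {"hand": 0.03,"tx": 0,"ty": 0.0006,"tz": 0,"turn": 0},
    {"hand": 0.03,"tx": 0,"ty": 0.0006,"tz": 0,"turn": 0},
    {"hand": 0.03,"tx": 0,"ty": 0.0006,"tz": 0,"turn": 0},
  ],
)

```text
t: 18.98
tool_pos: [533.6, -261.5, 3.1]
tool_rot: [[0.002, -0.15, 0.989], [-0.003, 0.989, 0.15], [-1.0, -0.003, 0.002]]
wrist_force: [0.9, -10.4, -1.3]
finger_gap: 35.3
```

Request:
play_rows(
  targets=[
    {"hand": 0.03,"tx": 0,"ty": 0.0001,"tz": 0,"turn": 0},
    {"hand": 0.03,"tx": 0,"ty": 0.0001,"tz": 0,"turn": 0},
    {"hand": 0.03,"tx": 0,"ty": 0.0001,"tz": 0,"turn": 0},
    {"hand": 0.03,"tx": 0,"ty": 0.0001,"tz": 0,"turn": 0},
  ],
)

```text
t: 19.32
tool_pos: [533.6, -261.5, 3.2]
tool_rot: [[0.002, -0.149, 0.989], [-0.003, 0.989, 0.15], [-1.0, -0.004, 0.002]]
wrist_force: [0.8, -9.1, -2.1]
finger_gap: 35.5
```

Request:
play_rows(
  targets=[
    {"hand": 0.03,"tx": 0,"ty": 0.0003,"tz": -0.0006,"turn": 0},
    {"hand": 0.03,"tx": 0,"ty": 0.0003,"tz": -0.0006,"turn": 0},
    {"hand": 0.03,"tx": 0,"ty": 0.0003,"tz": -0.0006,"turn": 0},
    {"hand": 0.03,"tx": 0,"ty": 0.0003,"tz": -0.0006,"turn": 0},
    {"hand": 0.03,"tx": 0,"ty": 0.0003,"tz": -0.0006,"turn": 0},
    {"hand": 0.03,"tx": 0,"ty": 0.0003,"tz": -0.0006,"turn": 0},
  ],
)

```text
t: 19.82
tool_pos: [533.7, -261.5, 2.8]
tool_rot: [[0.002, -0.149, 0.989], [-0.004, 0.989, 0.149], [-1.0, -0.004, 0.002]]
wrist_force: [-0.0, -10.3, -1.0]
finger_gap: 35.4
```

Request:
play_rows(
  targets=[
    {"hand": 0.03,"tx": 0,"ty": 0.0003,"tz": -0.0006,"turn": 0},
    {"hand": 0.03,"tx": 0,"ty": 0.0003,"tz": -0.0006,"turn": 0},
    {"hand": 0.03,"tx": 0,"ty": 0.0003,"tz": -0.0006,"turn": 0},
    {"hand": 0.03,"tx": 0,"ty": 0.0003,"tz": -0.0006,"turn": 0},
    {"hand": 0.03,"tx": 0,"ty": 0.0003,"tz": -0.0006,"turn": 0},
    {"hand": 0.03,"tx": 0,"ty": 0.0003,"tz": -0.0006,"turn": 0},
  ],
)

```text
t: 20.32
tool_pos: [533.7, -261.6, 2.7]
tool_rot: [[0.003, -0.149, 0.989], [-0.004, 0.989, 0.149], [-1.0, -0.004, 0.002]]
wrist_force: [-1.9, -10.5, 5.6]
finger_gap: 35.6
```

Request:
play_rows(
  targets=[
    {"hand": 0.037,"tx": 0,"ty": 0,"tz": 0,"turn": 0},
    {"hand": 0.042,"tx": 0,"ty": 0,"tz": 0,"turn": 0},
    {"hand": 0.05,"tx": 0,"ty": 0,"tz": 0,"turn": 0},
    {"hand": 0.055,"tx": 0,"ty": 0,"tz": 0,"turn": 0},
    {"hand": 0.055,"tx": 0,"ty": 0,"tz": 0,"turn": 0},
    {"hand": 0.055,"tx": 0,"ty": 0,"tz": 0,"turn": 0},
  ],
)

```text
t: 20.82
tool_pos: [533.1, -258.3, 1.4]
tool_rot: [[0.0, -0.151, 0.989], [0.0, 0.989, 0.151], [-1.0, 0.0, 0.0]]
wrist_force: [0.3, 0.2, 0.2]
finger_gap: 53.8
```

Request:
play_rows(
  targets=[
    {"hand": 0.06,"tx": 0.0005,"ty": 0,"tz": 0.01,"turn": 0},
    {"hand": 0.06,"tx": 0.0005,"ty": 0,"tz": 0.03,"turn": 0},
    {"hand": 0.06,"tx": 0.0005,"ty": 0,"tz": 0.06,"turn": 0},
    {"hand": 0.06,"tx": 0.0005,"ty": 0,"tz": 0.09,"turn": 0},
    {"hand": 0.0,"tx": 0.0005,"ty": 0,"tz": 0.125,"turn": 0},
    {"hand": 0.0,"tx": 0.0005,"ty": 0,"tz": 0.16,"turn": 0},
    {"hand": 0.0,"tx": 0.0005,"ty": 0,"tz": 0.195,"turn": 0},
    {"hand": 0.0,"tx": 0.0005,"ty": 0,"tz": 0.23,"turn": 0},
  ],
)

```text
t: 21.48
tool_pos: [533.0, -258.9, 234.2]
tool_rot: [[0.001, -0.15, 0.989], [-0.0, 0.989, 0.15], [-1.0, -0.0, 0.001]]
wrist_force: [1.7, -0.9, -0.0]
finger_gap: 40.6
```

Request:
play_rows(
  targets=[
    {"hand": 0.0,"tx": 0,"ty": 0,"tz": 0.025,"turn": 0},
    {"hand": 0.0,"tx": 0,"ty": 0,"tz": 0.025,"turn": 0},
    {"hand": 0.0,"tx": 0,"ty": 0,"tz": 0.025,"turn": 0},
  ],
)

```text
t: 21.73
tool_pos: [534.0, -259.3, 258.5]
tool_rot: [[0.003, -0.15, 0.989], [-0.001, 0.989, 0.15], [-1.0, -0.001, 0.003]]
wrist_force: [-0.4, 0.4, -0.6]
finger_gap: 21.2
```

```bash
python3 - <<'E'
from h import *
s=bot.read_state();print(s['tool_pos'],s['wrist_force'])
a=bot.get_image('scene');b=bot.get_image('side')
a=cv2.resize(a[150:250,130:250],None,fx=3.3,fy=3.3,interpolation=cv2.INTER_CUBIC)
b=cv2.resize(b[215:355,250:365],None,fx=3.4,fy=3.4,interpolation=cv2.INTER_CUBIC)
H=np.zeros((476,a.shape[1]+b.shape[1],3),np.uint8);H[:a.shape[0],:a.shape[1]]=a;H[:b.shape[0],a.shape[1]:]=b
cv2.imwrite('pics/k1.png',H)
u=np.array([-.151,.9885]);o=np.array([532.9,-265.5])
for n in('scene','side'):
  for th in (1.4,1.5,1.6):
    p=o+u*(165-135*np.cos(th));q=proj(cam(n),[[*p,95+135*np.sin(th)]])[0]
    print(n,th,((q-[130,150])*3.3 if n=='scene' else (q-[250,215])*3.4+[396,0]).round(1))
  for y in(10,18):
    p=[[*(o+u*(y+d)),51.5] for d in(-100,100)];q=proj(cam(n),p);print(n,y,((q-[130,150])*3.3 if n=='scene' else (q-[250,215])*3.4+[396,0]).round(1).tolist())
E
```

```text
[ 533.97674199 -259.27407435  258.47257874] [-0.42113093  0.41251826 -0.55987057]
scene 1.4 [258.4  22.7]
scene 1.5 [273.8  21.8]
scene 1.6 [289.5  22.2]
scene 10 [[39.6, 173.3], [245.0, 186.6]]
scene 18 [[47.6, 173.8], [253.5, 187.1]]
side 1.4 [551.3  67.5]
side 1.5 [542.5  54.1]
side 1.6 [533.8  42. ]
side 10 [[696.5, 428.1], [562.1, 228.9]]
side 18 [[690.5, 419.3], [557.3, 221.7]]
```

View pics/k1.png

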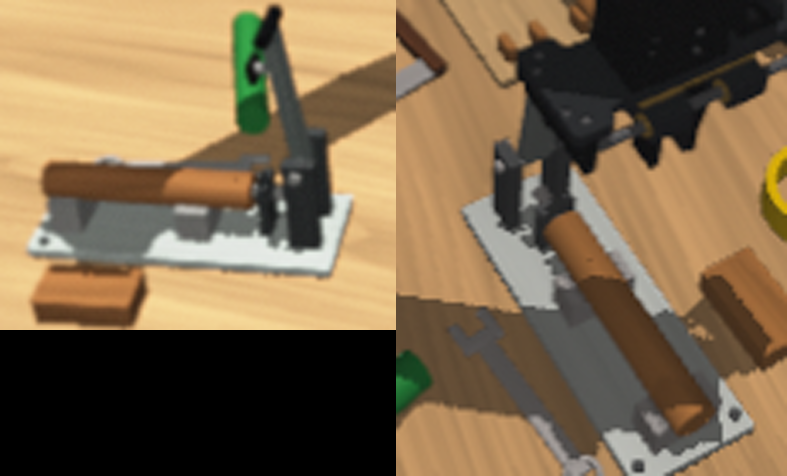

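The roller lies seated in both Vs with its end at the stop screw, running from (44,180) to (250,188) in the scene part. The clamp bar stands at (268,27), which matches the predicted position for about 1.45 rad. Next I pass over the bar and come down behind it.

Request:
play_rows(
  targets=[
    {"hand": 0.0,"tx": -0.005,"ty": 0.03,"tz": 0,"turn": 0},
    {"hand": 0.0,"tx": -0.01,"ty": 0.065,"tz": 0,"turn": 0},
    {"hand": 0.0,"tx": -0.015,"ty": 0.1,"tz": 0,"turn": 0},
    {"hand": 0.0,"tx": -0.02,"ty": 0.135,"tz": 0,"turn": 0},
    {"hand": 0.0,"tx": -0.026,"ty": 0.17,"tz": 0,"turn": 0},
    {"hand": 0.0,"tx": -0.03,"ty": 0.193,"tz": 0,"turn": 0},
    {"hand": 0.0,"tx": -0.03,"ty": 0.193,"tz": 0,"turn": 0},
    {"hand": 0.0,"tx": -0.03,"ty": 0.193,"tz": 0,"turn": 0},
  ],
)

```text
t: 22.5
tool_pos: [502.8, -64.4, 255.5]
tool_rot: [[-0.002, -0.154, 0.988], [0.0, 0.988, 0.154], [-1.0, 0.0, -0.002]]
wrist_force: [0.0, -1.1, -0.2]
finger_gap: 0.4
```

Request:
play_rows(
  targets=[
    {"hand": 0.0,"tx": 0,"ty": 0,"tz": -0.02,"turn": 0},
    {"hand": 0.0,"tx": 0,"ty": 0,"tz": -0.04,"turn": 0},
    {"hand": 0.0,"tx": 0,"ty": 0,"tz": -0.06,"turn": 0},
    {"hand": 0.0,"tx": 0,"ty": 0,"tz": -0.06,"turn": 0},
    {"hand": 0.0,"tx": 0,"ty": 0,"tz": -0.06,"turn": 0},
  ],
)

```text
t: 22.92
tool_pos: [502.6, -67.0, 195.8]
tool_rot: [[-0.003, -0.149, 0.989], [-0.001, 0.989, 0.149], [-1.0, -0.0, -0.003]]
wrist_force: [0.5, -0.3, 0.9]
finger_gap: 0.1
```

```bash
python3 - <<'E'
import numpy as np
u=np.array([-.151,.9885]);P=np.array([533.7,-261.5]);y0=4.0
for th in np.arange(1.6,-.01,-.1):
    y=165-135*np.cos(th)+7*np.sin(th)+9.5; z=95+135*np.sin(th)+7*np.cos(th)-31
    print(round(th,2),(P+(y-y0)*u).round(1),round(z,1))
E
```

```text
1.6 [506.3 -82.1] 198.7
1.5 [508.3 -95.5] 199.2
1.4 [ 510.4 -108.8] 198.2
1.3 [ 512.4 -122. ] 196.0
1.2 [ 514.4 -134.9] 192.4
1.1 [ 516.3 -147.3] 187.5
1.0 [ 518.1 -159.2] 181.4
0.9 [ 519.8 -170.5] 174.1
0.8 [ 521.4 -181. ] 165.7
0.7 [ 522.9 -190.6] 156.3
0.6 [ 524.2 -199.2] 146.0
0.5 [ 525.3 -206.8] 134.9
0.4 [ 526.3 -213.2] 123.0
0.3 [ 527.1 -218.4] 110.6
0.2 [ 527.7 -222.4] 97.7
0.1 [ 528.1 -225.1] 84.4
-0.0 [ 528.3 -226.4] 71.0
```

Request:
play_rows(
  targets=[
    {"hand": 0.0,"tx": 0.003,"ty": -0.02,"tz": 0.001,"turn": 0},
    {"hand": 0.0,"tx": 0.005,"ty": -0.03,"tz": 0.001,"turn": 0},
    {"hand": 0.0,"tx": 0.006,"ty": -0.036,"tz": 0.001,"turn": 0},
    {"hand": 0.0,"tx": 0.007,"ty": -0.042,"tz": 0.001,"turn": 0},
    {"hand": 0.0,"tx": 0.008,"ty": -0.049,"tz": 0.0,"turn": 0},
    {"hand": 0.0,"tx": 0.009,"ty": -0.0555,"tz": -0.001,"turn": 0},
    {"hand": 0.0,"tx": 0.01,"ty": -0.062,"tz": -0.002,"turn": 0},
    {"hand": 0.0,"tx": 0.011,"ty": -0.068,"tz": -0.004,"turn": 0},
  ],
)

```text
t: 23.58
tool_pos: [514.6, -134.2, 192.5]
tool_rot: [[0.0, -0.151, 0.989], [0.0, 0.989, 0.151], [-1.0, 0.0, 0.0]]
wrist_force: [-0.4, 1.1, 0.5]
finger_gap: 0.7
```

Request:
play_rows(
  targets=[
    {"hand": 0.0,"tx": 0.001,"ty": -0.006,"tz": -0.002,"turn": 0},
    {"hand": 0.0,"tx": 0.002,"ty": -0.0125,"tz": -0.005,"turn": 0},
    {"hand": 0.0,"tx": 0.003,"ty": -0.0185,"tz": -0.008,"turn": 0},
    {"hand": 0.0,"tx": 0.004,"ty": -0.0245,"tz": -0.011,"turn": 0},
  ],
)

```text
t: 23.92
tool_pos: [518.5, -159.0, 181.1]
tool_rot: [[-0.0, -0.15, 0.989], [-0.0, 0.989, 0.15], [-1.0, -0.0, -0.0]]
wrist_force: [-0.5, 2.1, -0.0]
finger_gap: 0.2
```

```bash
python3 - <<'E'
from h import *
s=bot.read_state();print(s['tool_pos'],s['wrist_force'])
u=np.array([-.151,.9885]);e=np.array([.9885,.151]);o=np.array([533.1,-257.5])
im={n:bot.get_image(n) for n in('scene','side')}
for n in im:
  cv2.imwrite(f'pics/z_{n}.png',im[n])
  c=cam(n);R=[]
  for th in np.arange(.6,1.61,.1):
    v=[]
    for x in(-24,24):
      p=o+u*(165-135*np.cos(th))+e*x
      q=proj(c,[[*p,95+135*np.sin(th)]])[0].round().astype(int);v.append(int(im[n][q[1]-1:q[1]+2,q[0]-1:q[0]+2].mean()))
    R.append((round(th,1),v))
  print(n,R)
E
```

```text
[ 518.49844524 -158.99094419  181.11331206] [-0.49451548  2.06915233 -0.02655275]
scene [(np.float64(0.6), [181, 188]), (np.float64(0.7), [131, 178]), (np.float64(0.8), [95, 177]), (np.float64(0.9), [32, 127]), (np.float64(1.0), [10, 24]), (np.float64(1.1), [24, 55]), (np.float64(1.2), [101, 64]), (np.float64(1.3), [174, 97]), (np.float64(1.4), [191, 118]), (np.float64(1.5), [190, 188]), (np.float64(1.6), [189, 187])]
side [(np.float64(0.6), [140, 139]), (np.float64(0.7), [158, 139]), (np.float64(0.8), [31, 139]), (np.float64(0.9), [25, 46]), (np.float64(1.0), [50, 109]), (np.float64(1.1), [106, 92]), (np.float64(1.2), [89, 25]), (np.float64(1.3), [122, 39]), (np.float64(1.4), [26, 21]), (np.float64(1.5), [26, 17]), (np.float64(1.6), [26, 21])]
```

The wrist feels +2 N in y and the bar shows dark at the θ≈1.0 prediction, so it is following. I continue along the arc.

Request:
play_rows(
  targets=[
    {"hand": 0.0,"tx": 0.001,"ty": -0.006,"tz": -0.0035,"turn": 0},
    {"hand": 0.0,"tx": 0.0017,"ty": -0.0113,"tz": -0.0073,"turn": 0},
    {"hand": 0.0,"tx": 0.0025,"ty": -0.0167,"tz": -0.0113,"turn": 0},
    {"hand": 0.0,"tx": 0.0033,"ty": -0.0218,"tz": -0.0157,"turn": 0},
    {"hand": 0.0,"tx": 0.004,"ty": -0.0267,"tz": -0.0203,"turn": 0},
    {"hand": 0.0,"tx": 0.0048,"ty": -0.0314,"tz": -0.0251,"turn": 0},
    {"hand": 0.0,"tx": 0.0055,"ty": -0.0358,"tz": -0.0302,"turn": 0},
    {"hand": 0.0,"tx": 0.0061,"ty": -0.04,"tz": -0.0354,"turn": 0},
  ],
)

```text
t: 24.68
tool_pos: [524.6, -198.9, 145.6]
tool_rot: [[0.0, -0.15, 0.989], [-0.0, 0.989, 0.15], [-1.0, -0.0, 0.0]]
wrist_force: [0.1, -0.6, 0.4]
finger_gap: 0.4
```

Request:
play_rows(
  targets=[
    {"hand": 0.0,"tx": 0.0006,"ty": -0.0039,"tz": -0.0055,"turn": 0},
    {"hand": 0.0,"tx": 0.0011,"ty": -0.0076,"tz": -0.0111,"turn": 0},
    {"hand": 0.0,"tx": 0.0017,"ty": -0.011,"tz": -0.017,"turn": 0},
    {"hand": 0.0,"tx": 0.0021,"ty": -0.014,"tz": -0.023,"turn": 0},
    {"hand": 0.0,"tx": 0.0021,"ty": -0.014,"tz": -0.023,"turn": 0},
  ],
)

```text
t: 25.1
tool_pos: [525.9, -212.8, 121.7]
tool_rot: [[-0.002, -0.15, 0.989], [-0.0, 0.989, 0.15], [-1.0, 0.0, -0.002]]
wrist_force: [0.7, 0.4, 0.2]
finger_gap: 0.5
```

```bash
cat > bar.py <<'E'
from h import *
s=bot.read_state();print(s['tool_pos'].round(1) if hasattr(s['tool_pos'],'round') else s['tool_pos'],s['wrist_force'])
u=np.array([-.151,.9885]);e=np.array([.9885,.151]);o=np.array([533.1,-257.5])
for n in ('scene','side'):
  im=bot.get_image(n);c=cam(n);R=[]
  for th in np.arange(0,1.31,.1):
    v=[]
    for x in(-24,0,24):
      p=o+u*(165-135*np.cos(th))+e*x
      q=proj(c,[[*p,95+135*np.sin(th)]])[0].round().astype(int);v.append(int(im[q[1]-1:q[1]+2,q[0]-1:q[0]+2].mean()))
    R.append((float(round(th,1)),v))
  print(n,R)
E
python3 bar.py
```

```text
[ 525.9 -212.8  121.7] [0.69273161 0.37166249 0.20350648]
scene [(0.0, [193, 195, 172]), (0.1, [121, 194, 196]), (0.2, [65, 174, 192]), (0.3, [12, 56, 176]), (0.4, [10, 21, 29]), (0.5, [50, 11, 43]), (0.6, [131, 16, 12]), (0.7, [173, 122, 12]), (0.8, [186, 177, 99]), (0.9, [192, 177, 184]), (1.0, [188, 190, 174]), (1.1, [144, 191, 182]), (1.2, [101, 90, 128]), (1.3, [174, 94, 98])]
side [(0.0, [57, 59, 143]), (0.1, [58, 80, 136]), (0.2, [57, 164, 129]), (0.3, [30, 19, 30]), (0.4, [23, 19, 80]), (0.5, [53, 24, 61]), (0.6, [52, 41, 27]), (0.7, [69, 44, 45]), (0.8, [27, 18, 17]), (0.9, [25, 17, 18]), (1.0, [20, 17, 18]), (1.1, [26, 17, 17]), (1.2, [141, 18, 27]), (1.3, [140, 18, 45])]
```

Request:
play_rows(
  targets=[
    {"hand": 0.0,"tx": 0.0004,"ty": -0.004,"tz": -0.006,"turn": 0},
    {"hand": 0.0,"tx": 0.001,"ty": -0.008,"tz": -0.012,"turn": 0},
    {"hand": 0.0,"tx": 0.0014,"ty": -0.011,"tz": -0.018,"turn": 0},
    {"hand": 0.0,"tx": 0.002,"ty": -0.014,"tz": -0.023,"turn": 0},
    {"hand": 0.0,"tx": 0.0025,"ty": -0.017,"tz": -0.028,"turn": 0},
    {"hand": 0.0,"tx": 0.0028,"ty": -0.0185,"tz": -0.033,"turn": 0},
    {"hand": 0.0,"tx": 0.0028,"ty": -0.0185,"tz": -0.036,"turn": 0},
    {"hand": 0.0,"tx": 0.0028,"ty": -0.0185,"tz": -0.036,"turn": 0},
  ],
)

```text
t: 25.87
tool_pos: [529.0, -230.9, 86.3]
tool_rot: [[-0.001, -0.15, 0.989], [-0.0, 0.989, 0.15], [-1.0, 0.0, -0.001]]
wrist_force: [0.2, -0.0, -0.2]
finger_gap: 0.5
```

```bash
python3 bar.py
```

```text
[ 529.  -230.9   86.3] [ 0.22326194 -0.02926393 -0.17745905]
scene [(0.0, [54, 99, 167]), (0.1, [79, 47, 72]), (0.2, [135, 15, 31]), (0.3, [147, 24, 12]), (0.4, [163, 90, 14]), (0.5, [137, 149, 32]), (0.6, [96, 126, 147]), (0.7, [142, 134, 174]), (0.8, [179, 171, 166]), (0.9, [192, 178, 183]), (1.0, [189, 191, 174]), (1.1, [144, 191, 182]), (1.2, [101, 90, 129]), (1.3, [174, 94, 98])]
side [(0.0, [39, 19, 19]), (0.1, [41, 23, 21]), (0.2, [48, 43, 27]), (0.3, [59, 33, 27]), (0.4, [41, 39, 41]), (0.5, [27, 18, 18]), (0.6, [21, 18, 18]), (0.7, [17, 18, 17]), (0.8, [17, 18, 21]), (0.9, [30, 17, 53]), (1.0, [60, 17, 79]), (1.1, [108, 18, 73]), (1.2, [142, 144, 70]), (1.3, [141, 148, 83])]
```

Request:
play_rows(
  targets=[
    {"hand": 0.0,"tx": 0.0,"ty": 0,"tz": -0.002,"turn": 0},
    {"hand": 0.0,"tx": 0,"ty": 0,"tz": -0.004,"turn": 0},
    {"hand": 0.0,"tx": 0,"ty": 0,"tz": -0.006,"turn": 0},
    {"hand": 0.0,"tx": 0,"ty": 0,"tz": -0.008,"turn": 0},
    {"hand": 0.0,"tx": 0,"ty": 0,"tz": -0.01,"turn": 0},
  ],
)

```text
t: 26.38
tool_pos: [529.5, -230.9, 77.0]
tool_rot: [[0.0, -0.15, 0.989], [-0.0, 0.989, 0.15], [-1.0, -0.0, 0.0]]
wrist_force: [0.1, 0.2, 0.9]
finger_gap: 0.5
```

Request:
play_rows(
  targets=[
    {"hand": 0.0,"tx": 0.0,"ty": 0,"tz": -0.001,"turn": 0},
    {"hand": 0.0,"tx": 0,"ty": 0,"tz": -0.002,"turn": 0},
    {"hand": 0.0,"tx": 0,"ty": 0,"tz": -0.002,"turn": 0},
  ],
)

```text
t: 26.63
tool_pos: [529.3, -230.7, 74.9]
tool_rot: [[-0.0, -0.15, 0.989], [0.0, 0.989, 0.15], [-1.0, 0.0, -0.0]]
wrist_force: [0.4, -0.7, -0.6]
finger_gap: 0.3
```

Request:
play_rows(
  targets=[
    {"hand": 0.0,"tx": 0.0,"ty": 0,"tz": -0.001,"turn": 0},
    {"hand": 0.0,"tx": 0,"ty": 0,"tz": -0.0015,"turn": 0},
    {"hand": 0.0,"tx": 0,"ty": 0,"tz": -0.0015,"turn": 0},
  ],
)

```text
t: 26.88
tool_pos: [529.4, -230.8, 73.5]
tool_rot: [[-0.0, -0.15, 0.989], [0.0, 0.989, 0.15], [-1.0, 0.0, -0.0]]
wrist_force: [0.4, -0.2, 1.0]
finger_gap: 0.4
```

Request:
play_rows(
  targets=[
    {"hand": 0.0,"tx": 0.0,"ty": 0,"tz": -0.001,"turn": 0},
    {"hand": 0.0,"tx": 0,"ty": 0,"tz": -0.001,"turn": 0},
    {"hand": 0.0,"tx": 0,"ty": 0,"tz": -0.001,"turn": 0},
  ],
)

```text
t: 27.13
tool_pos: [529.4, -230.7, 72.5]
tool_rot: [[-0.0, -0.15, 0.989], [0.0, 0.989, 0.15], [-1.0, 0.0, 0.0]]
wrist_force: [-0.6, -0.3, 0.6]
finger_gap: 0.3
```

Request:
play_rows(
  targets=[
    {"hand": 0.0,"tx": 0.0,"ty": 0,"tz": -0.001,"turn": 0},
    {"hand": 0.0,"tx": 0,"ty": 0,"tz": -0.001,"turn": 0},
    {"hand": 0.0,"tx": 0,"ty": 0,"tz": -0.001,"turn": 0},
  ],
)

```text
t: 27.38
tool_pos: [529.4, -230.8, 71.5]
tool_rot: [[0.0, -0.151, 0.989], [0.0, 0.989, 0.151], [-1.0, 0.0, 0.0]]
wrist_force: [0.3, -0.2, -1.0]
finger_gap: 0.7
```

Request:
play_rows(
  targets=[
    {"hand": 0.0,"tx": 0.0,"ty": 0,"tz": -0.001,"turn": 0},
    {"hand": 0.0,"tx": 0,"ty": 0,"tz": -0.001,"turn": 0},
    {"hand": 0.0,"tx": 0,"ty": 0,"tz": -0.001,"turn": 0},
  ],
)

```text
t: 27.63
tool_pos: [529.4, -230.8, 70.5]
tool_rot: [[-0.0, -0.15, 0.989], [0.0, 0.989, 0.15], [-1.0, 0.0, -0.0]]
wrist_force: [0.2, -0.4, 0.8]
finger_gap: 0.4
```

Request:
play_rows(
  targets=[
    {"hand": 0.0,"tx": 0.0,"ty": 0,"tz": -0.001,"turn": 0},
    {"hand": 0.0,"tx": 0,"ty": 0,"tz": -0.001,"turn": 0},
    {"hand": 0.0,"tx": 0,"ty": 0,"tz": -0.001,"turn": 0},
  ],
)

```text
t: 27.88
tool_pos: [529.5, -230.8, 69.7]
tool_rot: [[0.0, -0.15, 0.989], [0.0, 0.989, 0.15], [-1.0, 0.0, 0.0]]
wrist_force: [-0.4, 0.3, 1.5]
finger_gap: 0.1
```

```bash
python3 bar.py
```

```text
[ 529.5 -230.8   69.7] [-0.44616681  0.27458352  1.50095905]
scene [(0.0, [62, 33, 42]), (0.1, [89, 10, 38]), (0.2, [119, 11, 9]), (0.3, [76, 28, 13]), (0.4, [47, 76, 13]), (0.5, [25, 67, 50]), (0.6, [40, 24, 76]), (0.7, [35, 28, 42]), (0.8, [146, 44, 47]), (0.9, [159, 165, 95]), (1.0, [188, 191, 173]), (1.1, [144, 191, 182]), (1.2, [102, 90, 129]), (1.3, [174, 94, 98])]
side [(0.0, [45, 26, 23]), (0.1, [60, 45, 27]), (0.2, [58, 32, 28]), (0.3, [51, 42, 39]), (0.4, [24, 18, 19]), (0.5, [19, 17, 18]), (0.6, [17, 18, 18]), (0.7, [16, 18, 23]), (0.8, [16, 18, 62]), (0.9, [33, 19, 79]), (1.0, [25, 30, 75]), (1.1, [109, 118, 72]), (1.2, [142, 145, 69]), (1.3, [142, 149, 103])]
```

Request:
play_rows(
  targets=[
    {"hand": 0.0,"tx": 0.0,"ty": 0,"tz": -0.0007,"turn": 0},
    {"hand": 0.0,"tx": 0,"ty": 0,"tz": -0.0007,"turn": 0},
    {"hand": 0.0,"tx": 0,"ty": 0,"tz": -0.0007,"turn": 0},
  ],
)

```text
t: 28.23
tool_pos: [529.6, -230.9, 69.3]
tool_rot: [[0.0, -0.15, 0.989], [0.0, 0.989, 0.15], [-1.0, 0.0, 0.0]]
wrist_force: [-3.2, 0.8, 6.3]
finger_gap: 0.9
```

Request:
play_rows(
  targets=[
    {"hand": 0.0,"tx": 0.0,"ty": 0,"tz": -0.0003,"turn": 0},
    {"hand": 0.0,"tx": 0,"ty": 0,"tz": -0.0003,"turn": 0},
    {"hand": 0.0,"tx": 0,"ty": 0,"tz": -0.0003,"turn": 0},
  ],
)

```text
t: 28.48
tool_pos: [529.6, -230.9, 69.3]
tool_rot: [[0.001, -0.15, 0.989], [0.0, 0.989, 0.15], [-1.0, 0.0, 0.001]]
wrist_force: [-2.1, 1.0, 8.1]
finger_gap: 0.7
```

Request:
play_rows(
  targets=[
    {"hand": 0.0,"tx": 0.0,"ty": 0,"tz": -0.0002,"turn": 0},
    {"hand": 0.0,"tx": 0,"ty": 0,"tz": -0.0002,"turn": 0},
    {"hand": 0.0,"tx": 0,"ty": 0,"tz": -0.0002,"turn": 0},
    {"hand": 0.0,"tx": 0,"ty": 0,"tz": -0.0002,"turn": 0},
    {"hand": 0.0,"tx": 0,"ty": 0,"tz": -0.0002,"turn": 0},
    {"hand": 0.0,"tx": 0,"ty": 0,"tz": -0.0002,"turn": 0},
    {"hand": 0.0,"tx": 0,"ty": 0,"tz": -0.0002,"turn": 0},
  ],
)

```text
t: 29.07
tool_pos: [529.6, -230.9, 69.2]
tool_rot: [[0.001, -0.15, 0.989], [0.0, 0.989, 0.15], [-1.0, 0.0, 0.001]]
wrist_force: [-3.9, 2.2, 10.3]
finger_gap: 0.2
```

Request:
play_rows(
  targets=[
    {"hand": 0.0,"tx": 0.0,"ty": 0,"tz": 0.002,"turn": 0},
    {"hand": 0.0,"tx": 0,"ty": 0,"tz": 0.006,"turn": 0},
    {"hand": 0.0,"tx": 0,"ty": 0,"tz": 0.015,"turn": 0},
    {"hand": 0.0,"tx": 0,"ty": 0,"tz": 0.03,"turn": 0},
    {"hand": 0.0,"tx": 0,"ty": 0,"tz": 0.06,"turn": 0},
    {"hand": 0.0,"tx": 0,"ty": 0,"tz": 0.1,"turn": 0},
    {"hand": 0.0,"tx": 0,"ty": 0,"tz": 0.14,"turn": 0},
    {"hand": 0.0,"tx": 0,"ty": 0,"tz": 0.14,"turn": 0},
  ],
)

```text
t: 29.73
tool_pos: [532.3, -232.6, 216.8]
tool_rot: [[0.011, -0.15, 0.989], [-0.002, 0.989, 0.15], [-1.0, -0.004, 0.01]]
wrist_force: [1.4, -0.2, -0.1]
finger_gap: 0.3
```

Request:
play_rows(
  targets=[
    {"hand": 0.0,"tx": 0.0,"ty": 0.03,"tz": 0.03,"turn": 0},
    {"hand": 0.0,"tx": 0,"ty": 0.07,"tz": 0.06,"turn": 0},
    {"hand": 0.0,"tx": 0,"ty": 0.11,"tz": 0.08,"turn": 0},
    {"hand": 0.0,"tx": 0,"ty": 0.15,"tz": 0.08,"turn": 0},
    {"hand": 0.0,"tx": 0,"ty": 0.19,"tz": 0.08,"turn": 0},
    {"hand": 0.0,"tx": 0,"ty": 0.23,"tz": 0.08,"turn": 0},
    {"hand": 0.0,"tx": 0,"ty": 0.23,"tz": 0.08,"turn": 0},
    {"hand": 0.0,"tx": 0,"ty": 0.23,"tz": 0.08,"turn": 0},
  ],
)

```text
t: 30.4
tool_pos: [529.3, 3.0, 288.7]
tool_rot: [[0.0, -0.157, 0.988], [0.001, 0.988, 0.157], [-1.0, 0.001, 0.0]]
wrist_force: [-1.0, -1.0, -0.3]
finger_gap: 0.4
```

```bash
python3 bar.py; python3 - <<'E'
from h import *
# numeric check of roller: wood-coloured extent along expected axis, and ASCII not needed
u=np.array([-.151,.9885]);
for n in('scene','side'):
  im=cv2.cvtColor(bot.get_image(n),cv2.COLOR_BGR2HSV);cv2.imwrite(f'pics/end_{n}.png',cv2.cvtColor(im,cv2.COLOR_HSV2BGR))
  c=cam(n);o=np.array([533.1,-261.5]);r=[]
  for y in range(-110,136,6):
    q=proj(c,[[*(o+u*y),66]])[0].round().astype(int);h=im[q[1],q[0]];r.append((y,*map(int,h)))
  print(n,r)
E
```

```text
[529.3   3.  288.7] [-0.96087704 -0.9542236  -0.31792641]
scene [(0.0, [115, 138, 50]), (0.1, [191, 67, 74]), (0.2, [197, 166, 138]), (0.3, [188, 196, 165]), (0.4, [179, 189, 194]), (0.5, [176, 184, 196]), (0.6, [182, 174, 188]), (0.7, [175, 180, 178]), (0.8, [186, 176, 177]), (0.9, [191, 177, 182]), (1.0, [188, 190, 173]), (1.1, [143, 190, 181]), (1.2, [101, 90, 128]), (1.3, [173, 93, 97])]
side [(0.0, [49, 96, 85]), (0.1, [48, 111, 131]), (0.2, [62, 111, 135]), (0.3, [110, 140, 132]), (0.4, [113, 144, 132]), (0.5, [110, 137, 137]), (0.6, [107, 137, 139]), (0.7, [112, 113, 139]), (0.8, [83, 73, 138]), (0.9, [51, 73, 74]), (1.0, [62, 80, 74]), (1.1, [70, 92, 74]), (1.2, [74, 94, 78]), (1.3, [135, 141, 138])]
scene [(-110, 18, 109, 232), (-104, 18, 109, 232), (-98, 18, 109, 234), (-92, 18, 110, 234), (-86, 17, 122, 230), (-80, 14, 150, 213), (-74, 14, 149, 214), (-68, 15, 145, 215), (-62, 14, 156, 209), (-56, 14, 154, 213), (-50, 14, 155, 214), (-44, 14, 154, 215), (-38, 14, 148, 213), (-32, 14, 153, 206), (-26, 14, 149, 206), (-20, 14, 137, 209), (-14, 14, 126, 206), (-8, 14, 155, 20
[... 541 characters left out ...]
127), (-80, 14, 163, 167), (-74, 14, 162, 165), (-68, 14, 162, 162), (-62, 14, 162, 161), (-56, 14, 164, 165), (-50, 14, 161, 169), (-44, 14, 162, 167), (-38, 14, 163, 171), (-32, 14, 162, 170), (-26, 14, 163, 169), (-20, 14, 163, 166), (-14, 14, 163, 166), (-8, 14, 163, 164), (-2, 14, 162, 164), (4, 14, 162, 161), (10, 14, 161, 160), (16, 14, 161, 135), (22, 14, 152, 84), (28, 14, 155, 82), (34, 150, 11, 23), (40, 120, 8, 31), (46, 90, 9, 29), (52, 50, 8, 93), (58, 60, 5, 103), (64, 60, 6, 91), (70, 45, 10, 107), (76, 50, 7, 114), (82, 68, 9, 108), (88, 45, 9, 114), (94, 60, 7, 108), (100, 45, 7, 78), (106, 45, 11, 97), (112, 50, 8, 91), (118, 60, 5, 97), (124, 50, 9, 89), (130, 50, 8, 97)]
```

```bash
python3 - <<'E'
from h import *
u=np.array([-.151,.9885]);e=np.array([.9885,.151])
for n in('scene','side'):
  g=cv2.imread(f'pics/end_{n}.png',0).astype(np.float32);c=cam(n)
  for oy in(-265.5,-261.5,-257.5):
    o=np.array([533.1,oy]);o[0]-=(oy+261.5)*.15;R=[]
    for th in np.arange(-.16,.17,.04):
      v=[]
      for x in(-24,-20,20,24):
        p=o+u*(165-135*np.cos(th))+e*x
        q=proj(c,[[*p,95+135*np.sin(th)]]).astype(np.float32);v.append(float(cv2.remap(g,q[:,:1],q[:,1:],1)[0,0]))
      R.append((float(round(th,2)),int(np.mean(v))))
    print(n,oy,R)
print(bot.read_state()['t'])
E
```

```text
scene -265.5 [(-0.16, 116), (-0.12, 119), (-0.08, 88), (-0.04, 49), (0.0, 47), (0.04, 122), (0.08, 182), (0.12, 200), (0.16, 205)]
scene -261.5 [(-0.16, 111), (-0.12, 110), (-0.08, 99), (-0.04, 69), (0.0, 36), (0.04, 80), (0.08, 136), (0.12, 168), (0.16, 189)]
scene -257.5 [(-0.16, 111), (-0.12, 110), (-0.08, 111), (-0.04, 107), (0.0, 79), (0.04, 104), (0.08, 135), (0.12, 135), (0.16, 147)]
side -265.5 [(-0.16, 87), (-0.12, 50), (-0.08, 30), (-0.04, 25), (0.0, 26), (0.04, 29), (0.08, 39), (0.12, 90), (0.16, 105)]
side -261.5 [(-0.16, 38), (-0.12, 33), (-0.08, 28), (-0.04, 28), (0.0, 31), (0.04, 49), (0.08, 90), (0.12, 97), (0.16, 105)]
side -257.5 [(-0.16, 36), (-0.12, 33), (-0.08, 35), (-0.04, 41), (0.0, 72), (0.04, 96), (0.08, 96), (0.12, 95), (0.16, 99)]
30.6
```

The bar sits at θ ≈ 0 in both cameras and the robot is clear, so I hand the job in.

```bash
python3 -c "
from station import bot
print(bot.close_job())"
```

```text
the job is handed in; nothing more can be done
None
```

The roller is seated in both Vs, up against the stop screw and clamped. I handed the job in at about 31 s; no verdict was given.

**How it went:**
- **First grasp missed:** The jaws closed above the roller, because the fingertips stand about 31 mm higher than the reported TCP. I saw this offset in both fixed cameras and confirmed it by touching the roller's top. The offset is against the spec, so I corrected every height for it. That touch pressed the roller onto its rest with up to about 20 N.
- **Seating:** I set the roller down short of the screw with about 12 N at most on the wrist, and released it to settle.
- **Stop screw:** I regripped it and slid it about 26 mm until it met the screw. I pushed at about 10 N at the wrist for about 1.5 s. Less friction in the Vs, that is roughly 7 N on the screw.
- **Clamp:** I swung the arm down from behind with the closed fingers and pressed the bar at 8 to 10 N for about 0.8 s. That puts about 9 to 12 N on the pad.

**Last checks:**
- A picture taken after the push shows the roller in both Vs, up at the screw.
- After the arm was withdrawn, both cameras put the bar at a clamp angle of about 0, to within about 0.04 rad. That is slightly coarser than the 0.03 rad allowed. The firm contact came at about 101 mm, against 102 mm expected for a closed bar.
- My estimate of the roller's position along the Vs is 14 to 18 mm. It is only good to about 4 mm, because the two cameras disagreed by that much.
- The thin round was seen undisturbed after the lift. I did not check the other bystanders separately.

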